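# Weigh a cast bracket on the spring scale

## Robot

A 6-joint arm with a two-finger parallel gripper is mounted at the origin on a cart in front of the work surface, level with it; the furniture and walls round the work are solid. World frame = base frame: x ahead of the robot, y to its left, z up, the work surface at z = 0. Lengths are in m, angles in degrees, forces in N, time in s.
With the tool pointing down it reaches from about 0.25 to 0.725 m from the base axis. Payload 9.7 kg.
Tool frame: the origin (TCP) lies midway between the tips of the shut fingers; the grasp point (between the pads) lies 19 mm behind it; z points along the fingers, y is the line along which they close (so a half turn about z gives the same grasp; the last joint's range is limited). The gripper opens to 85 mm and grips with 20 to 120 N. Pads are 22 mm wide; open, the fingers measure 114 mm over their backs; the gripper's body (76 mm by 85 mm) begins 54 mm behind the grasp point. The pads swing forward as they close: fully open they stand 13 mm farther back than shut.
Start: joints at [-66.692, 4.979, 10.078, 95.1, 0, 90], TCP at [0.218, -0.505, 0.198] pointing down, gripper open.
Joint ranges: [-179.16, 179.16], [-48.56, 103.87], [-65.8, 70.77], [-126.05, 130.52], [-82.76, 87.17], [-180, 180]. Speed limits (degrees/s): [127.2, 127.2, 147.25, 180, 180, 180].

## Interface

Orientations are given as [roll, pitch, yaw] about the fixed x, y, z axes, in that order (R = Rz(yaw) Ry(pitch) Rx(roll)).
In Python, from workcell import bot gives the robot as it stands.
- The arm moves only by the shell command python3 -m crank 'ROWS' [FORCE]. ROWS is JSON, a list of rows, each an object with "gripper": the finger opening in mm, from 0 to 85.4; "travel": the shift along the tool's x, y, z in mm, a list of three; "twist": the turn, a rotation vector about the tool's x, y, z in rad, a list of three. In form: [{"gripper": gripper, "travel": [tx, ty, tz], "twist": [rx, ry, rz]}, ...]. A call has 1 to 12 rows; each row shifts and turns the commanded pose from where the row before left it, along the tool's axes as they then stand; what a row does not reach is not made up. A row lasts 1/8 s, in which the tool goes at most 62.5 mm and 10.7 degrees, less where a joint would pass 70% of its speed; a pose out of reach is approached as far as the arm can. A call is refused whole if a number of a shift passes 62.5 or a number of a turn 0.188, either way. A call with a gripper value outside its range is refused whole. The fingers move at their own pace and stop on an object; FORCE is the grip in N (left out, the last holds). Time passes only in rows, so rows that do not move let the fingers close. It gives the time, the measured TCP pose, the force, the opening and the grip force at its end, in the units of the state.
- bot.get_obs(): the state, without advancing time (a new reading comes with each control period).
- bot.camera(name): name is "scene" or "top" or "wrist"; returns the picture (384x512x3 uint8, red, green, blue); there is no depth.
- bot.calibration(name): a dict with "vfov" (degrees; the focal length in pixels is half the picture's height over the tangent of half this angle, whatever the lens; pixels are square), "cx", "cy" (the principal point, pixels), "k1" (the pictures are not rectified: a ray, as slopes to the right and down, at radius r is drawn at 1 + k1 r^2 times it, then the intrinsics apply), "camera_from_world" (4x4, takes a point from world to camera coordinates). Camera axes: x right, y down, z forward; pixel columns grow to the right and rows downward; lengths in m; the calibration is good to about 2 mm. A picture is of the moment at which its call begins: read the wrist's pose just before it. calibration takes no time and is no camera call; for the wrist camera it gives the pose at the moment of the call.
- bot.job_done(): hands the job in; it is judged then, once.
The state is a dict: "time": time; "q": joint angles; "qd": joint speeds; "joint_efforts": joint torques, N m; "ee_pos": TCP position; "tcp_rot": TCP orientation; "wrist_force": force on the tool from outside, world axes, zero at the start; "torque": the same for the moment, N m; "opening": finger opening in m; "grasp_force": force on a finger pad.
Only numpy, scipy, OpenCV 4.12 (cv2) and the standard library are available. Lean on these libraries where they do the work, as an engineer would, in place of code of your own. Each camera call takes 0.05 s, during which the arm holds its last target. There are 200 camera calls.

## Task

Weigh the cast bracket: hang it by its bore on the hook of the spring scale, lowering it gently until the scale carries its whole weight before you let go, so that the hook neither drops nor springs back. When it hangs still, slide the red marker along the dial until it lines up with the black pointer, and leave everything hanging. Do not pull the hook to its stop or shift the other loose things on the bench.

Things in the scene. Friction and masses are not known exactly. Their poses are not given: they have to be found in the camera images.
- scale: Blue bench spring scale fixed on the bench; grey base plate 160 mm deep (x) and 10 mm thick, from 95 mm left of the origin (+y) to 285 mm right of it (-y). Origin on the bench below the hook's line. Its x axis points from the open end of the hook towards its column, y to the left, z up. The column (64 mm wide, 282 mm high) has its front face at x = +45 mm, the blue dial housing on its right spans x -30 to +70 mm, y -277 to -97 mm and is 50 mm high
- hook_saddle (a point): centre of the rod in the level part of the steel hook where a part hangs, 240 mm above the bench when unloaded. The hook is a round rod 8 mm in diameter that comes forward along the scale's -x from the column and ends in an upturned tip 21 mm in front of the saddle, whose top is 14 mm above the saddle's rod centre (10 mm above the top of the saddle's rod); behind the saddle the rod rises 6 mm. Free space in front of and above it. Axes are the scale's
- hook (a joint): how far the hook has been pulled down, m: 0 unloaded, 0.13 at its stop. A spring of 50 N/m carries it, lightly damped (1.5 N s/m). The bracket weighs between 1.9 and 5.6 N, so the hook sinks 38 to 112 mm under it when it hangs free. The movement is delicate: it must always go slower than 0.08 m/s, also when the bracket is let go
- bracket_lug (a point): grip centre of the lug on top of the dark cast bracket, 110 mm above its underside. The bracket stands on a foot 50 x 64 x 12 mm (x, y, z); a plain web 12 mm thick (its x) and 50 mm wide (its y) stands on it up to 87 mm, then comes the lug: 12 mm thick (x), 26 mm wide (y), from 87 to 130 mm above the underside. It is symmetric to a half turn about z
- bracket_bore (a point): centre of the bracket's 30 mm bore, which runs right through the web along the bracket's x, 62 mm above the underside and 48 mm below bracket_lug. Hanging on the hook it sits about 11 mm below hook_saddle
- pointer_tip (a point): front end of the thin black pointer on the white dial, 55 mm above the bench; it runs along the scale's -y as much as the hook sinks
- marker_tip (a point): rear end of the red marker that points at the pointer, 55 mm above the bench; the marker slides along the scale's y only, with about 1 N of friction, and is lined up when it has the same scale y as pointer_tip
- marker_grip (a point): grip centre of the marker's upright red tab, 20 mm (x) by 14 mm (y), from 8 to 46 mm above the top of the dial housing; this point is 30 mm above the housing
- marker (a joint): position of the marker along the dial, m: 0 at the end near the column, growing to 0.13 along the scale's -y; reads the same as hook when it is lined up
- pliers: red-handled pliers, 170 x 63 x 12 mm, lying loose on the bench; leave alone
- chisel1: yellow-handled chisel, 276 x 28 x 28 mm, lying loose on the bench; leave alone
- tape_measure: yellow tape measure, 37 x 81 x 62 mm, loose on the bench; leave alone
- sanding_block: brown sanding block, 64 x 111 x 30 mm, loose on the bench; leave alone
- collar2: steel spindle collar, 49 mm across, 30 mm high, loose on the bench; leave alone
Things that resemble listed ones, but are neither listed nor needed, are in the scene too. There is more than one size of the part that bears bracket_lug; the job needs the larger.

How it is judged (in metres and radians):
On the way, in this order (a step that is already met when the one before it is completed fails the run):
1. the bracket hangs on the hook, let go and settled (distance between bracket_bore and hook_saddle below 0.018 m and value of joint hook above 0.025 m and contact force between the fingers and bracket below 0.05 N and velocity of joint hook between -0.01 and 0.01 m/s and linear speed of bracket below 0.03 m/s), for 0.3 s.
2. the red marker is lined up with the pointer (y of marker_tip in the frame of pointer_tip between -0.005 and 0.005 m), for 0.2 s.
At the end, for the whole second after the job is handed in: the bracket hangs still by its bore on the hook (bore centre within 18 mm of hook_saddle, hook sunk more than 25 mm and moving under 10 mm/s, bracket under 30 mm/s), and the red marker stands within 5 mm of the pointer along the dial (all of step 2 and distance between bracket_bore and hook_saddle below 0.018 m and value of joint hook above 0.025 m and velocity of joint hook between -0.01 and 0.01 m/s and linear speed of bracket below 0.03 m/s); the robot touches nothing.
It fails at once if the hook drops faster than 0.08 m/s (velocity of joint hook above 0.08 m/s).
It fails at once if the hook springs back faster than 0.08 m/s (velocity of joint hook below -0.08 m/s).
It fails at once if the hook is pulled to its stop (value of joint hook above 0.126 m).
It fails at once if the bracket is pressed against the scale with more than 15 N (contact force between bracket and scale above 15 N).
It fails at once if a bystander is shifted by more than 30 mm (distance of any of pliers, chisel1, tape_measure, sanding_block, collar2 from where it was at the start of the episode above 0.03 m).
It also fails if it takes over 64 s, if anything falls off the work surface, if the arm or the gripper's body presses on something with over 40 N, if the wrist force passes 120 N, or if a joint passes its speed limit or range.

## Working session

There is one attempt and no reset: what is moved stays moved. The work goes in short steps, Python scripts to look and compute and a shell command to move; the robot and the scene stay as the last step left them, time stands still between calls to the robot, and variables do not carry over. Pictures are saved under pics/ and viewed, at most 10 in all, crops included, and the job is handed in when it is done.

```bash
mkdir -p pics; ls; python3 - <<'E'
from workcell import bot
import cv2,numpy as np
np.set_printoptions(precision=4,suppress=True)
for n in("scene","top"):
    im=bot.camera(n); cv2.imwrite(f"pics/{n}0.png",im[:,:,::-1])
    print(n,bot.calibration(n))
o=bot.get_obs();print(o)
E
```

```text
pics
scene {'vfov': 50.86147520366728, 'cx': 260.3230277262032, 'cy': 191.4941100485643, 'k1': -0.004759302245459888, 'camera_from_world': array([[-0.8203, -0.5719, -0.    ,  0.4215],
       [-0.3698,  0.5305, -0.7628,  0.3153],
       [ 0.4362, -0.6257, -0.6467,  1.2026],
       [ 0.    ,  0.    ,  0.    ,  1.    ]])}
top {'vfov': 43.912373582425886, 'cx': 254.46580685243168, 'cy': 193.0025126182618, 'k1': -0.19741729264924163, 'camera_from_world': array([[-0.0106, -0.9999,  0.0029, -0.014 ],
       [-0.9974,  0.0104, -0.0718,  0.549 ],
       [ 0.0718, -0.0036, -0.9974,  1.8508],
       [ 0.    ,  0.    ,  0.    ,  1.    ]])}
{'time': 0.1, 'q': array([-66.6908,   5.0096,  10.038 ,  95.0995,   0.0002,  89.9997]), 'qd': array([ 0.0542, -0.0464,  0.0558, -0.0288,  0.0008, -0.0942]), 'joint_efforts': array([  0.0014, -52.1562,  46.5653,   0.016 ,   0.0001,  -0.    ]), 'ee_pos': array([ 0.2175, -0.5049,  0.1972]), 'tcp_rot': array([-179.9289,   -0.0002,   23.3096]), 'wrist_force': array([-0.002 , -0.0776, -0.273 ]), 'torque': array([-0.014 , -0.0032, -0.004 ]), 'grasp_force': 0.0, 'opening': 0.08574000274267718}
```

View pics/scene0.png

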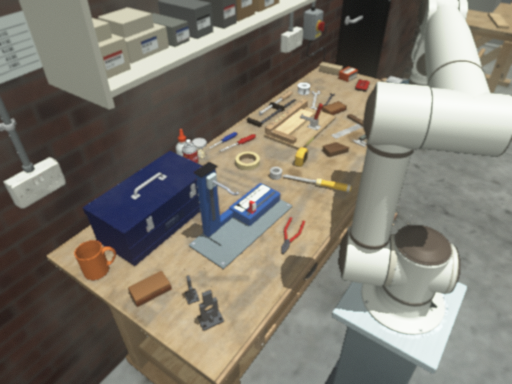

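View pics/top0.png

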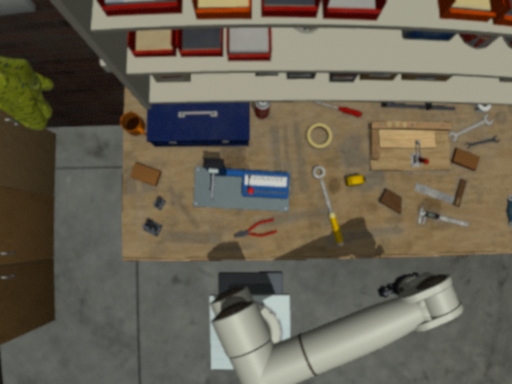

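Top view: the larger bracket candidate is at (152,227) and a smaller one at (160,203). In the scene view they are at (209,312) and (192,290). The scale column is at about (213,160) top, the hook runs down to (212,190), and the red marker is at (250,190).

```bash
cat > h.py <<'E'
from workcell import bot
import cv2,numpy as np
np.set_printoptions(precision=4,suppress=True)
def K(c):
    f=192/np.tan(np.radians(c["vfov"]/2)); return np.array([[f,0,c["cx"]],[0,f,c["cy"]],[0,0,1]])
def ray(c,uv):
    p=cv2.undistortPoints(np.array([[uv]],float),K(c),np.array([c["k1"],0,0,0,0]))[0,0]
    T=np.array(c["camera_from_world"]);R=T[:3,:3]
    return -R.T@T[:3,3], R.T@np.array([p[0],p[1],1])
def atz(c,uv,z):
    o,d=ray(c,uv); return o+d*(z-o[2])/d[2]
def proj(c,P):
    T=np.array(c["camera_from_world"])
    return cv2.projectPoints(np.array(P,float).reshape(-1,1,3),cv2.Rodrigues(T[:3,:3])[0],T[:3,3],K(c),np.array([c["k1"],0,0,0,0]))[0][:,0]
def crop(im,x,y,w,h,s): return cv2.resize(im[y:y+h,x:x+w],None,fx=s,fy=s,interpolation=cv2.INTER_CUBIC)
E
python3 - <<'E'
from h import *
t=cv2.imread("pics/top0.png");s=cv2.imread("pics/scene0.png")
a=crop(t,125,145,175,100,4.5); b=crop(s,175,155,133,100,4.5)
c=crop(s,175,260,60,75,4)
out=np.zeros((600,800,3),np.uint8)
a=crop(t,128,145,170,100,4.7); out[:300,:510]=cv2.resize(a,(510,300))
out[:300,510:750]=crop(s,178,265,60,75,4); out[300:600,:390]=crop(s,180,155,130,100,3)
out[300:600,400:800]=crop(t,135,190,40,50,8)[:300] if False else cv2.resize(t[190:240,130:197],(400,300),interpolation=cv2.INTER_CUBIC)
cv2.imwrite("pics/c1.png",out)
T=bot.calibration("top")
print(atz(T,(152,227),.1),atz(T,(160,203),.08),atz(T,(211,195),.24))
E
```

```text
[0.4183 0.3687 0.1   ] [0.5099 0.342  0.08  ] [0.5276 0.1318 0.24  ]
```

View pics/c1.png

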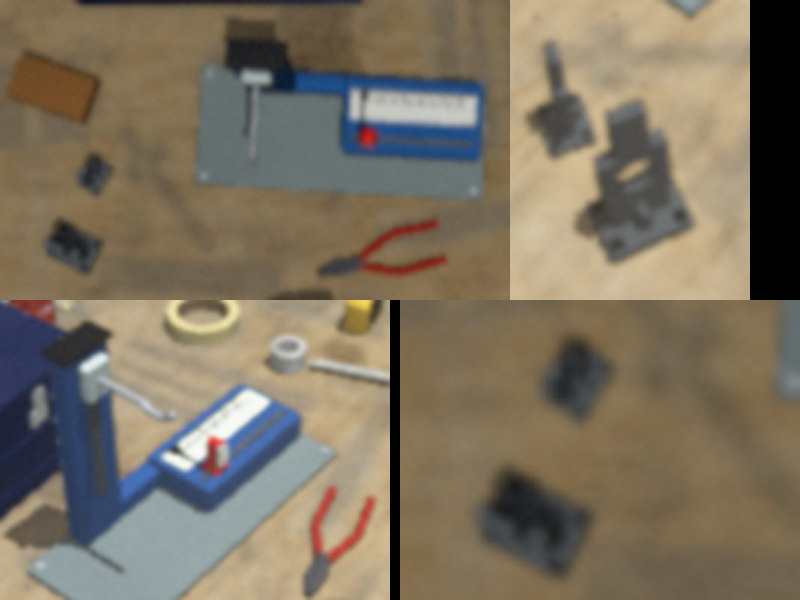

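Bottom right panel: the larger bracket is the lower one, with its foot centre at top-view px (152.8,227.3); the smaller is at (160,203). I pick the larger, at about (0.42,0.37). The scale hook tip in the top view is at about (212,198).

```bash
cat >> h.py <<'E'
from scipy.spatial.transform import Rotation as Ro
def R_(o): return Ro.from_euler("xyz",o["tcp_rot"],degrees=True)
def delta(p,rpy=None,r0=None):
    """tool-frame travel (mm), to be done BEFORE the twist, and twist (rad), from the measured pose"""
    o=bot.get_obs(); R=R_(o) if r0 is None else Ro.from_euler("xyz",r0,degrees=True)
    t=R.inv().apply(np.array(p)-o["ee_pos"])*1000
    w=(R.inv()*Ro.from_euler("xyz",rpy,degrees=True)).as_rotvec() if rpy is not None else None
    print("travel",t,"twist",w); return t,w
E
python3 - <<'E'
from h import *
T=bot.calibration("top")
px=lambda u,v:(128+u/3,145+v/3)
W=[atz(T,px(*q),.01)[:2] for q in((197,184),(482,196),(203,65),(487,80))]
print(np.array(W))
M=np.array([(-1,95),(-1,-285),(159,95),(159,-285)])/1000.
a=(W[0]-W[1])+(W[2]-W[3]);print("yaw",np.degrees(np.arctan2(-a[0],a[1])))
print("hook tip",atz(T,px(252,160),.254)[:2],"mid rod",atz(T,px(256,110),.246)[:2])
b=lambda u,v:(130+(u-400)/5.97,190+(v-300)/6)
f=np.array([atz(T,b(*q),.012)[:2] for q in((480,530),(562,576),(592,520),(510,470))]);print(f,f.mean(0))
delta([.36,.36,.33],[180,0,-25])
E
```

```text
[[ 0.4992  0.221 ]
 [ 0.4796 -0.154 ]
 [ 0.6569  0.2129]
 [ 0.6329 -0.163 ]]
yaw -3.3263730025390346
hook tip [0.5151 0.1272] mid rod [0.5733 0.123 ]
[[0.4134 0.4224]
 [0.3828 0.367 ]
 [0.4197 0.3467]
 [0.453  0.402 ]] [0.4172 0.3845]
travel [ 473.0713 -738.079  -131.8541] twist [-0.0012  0.0005  0.8432]
```

```bash
python3 -m crank '[{"gripper":60,"travel":[0,0,-26],"twist":[0,0,0.1686]},{"gripper":60,"travel":[0,0,-26],"twist":[0,0,0.1686]},{"gripper":60,"travel":[0,0,-26],"twist":[0,0,0.1686]},{"gripper":60,"travel":[0,0,-26],"twist":[0,0,0.1686]},{"gripper":60,"travel":[0,0,-26],"twist":[0,0,0.1686]},{"gripper":60,"travel":[-15,-53,0],"twist":[0,0,0]},{"gripper":60,"travel":[-15,-53,0],"twist":[0,0,0]},{"gripper":60,"travel":[-15,-53,0],"twist":[0,0,0]},{"gripper":60,"travel":[-15,-53,0],"twist":[0,0,0]},{"gripper":60,"travel":[-15,-53,0],"twist":[0,0,0]},{"gripper":60,"travel":[-15,-53,0],"twist":[0,0,0]},{"gripper":60,"travel":[-15,-53,0],"twist":[0,0,0]}]'
python3 -m crank '[{"gripper":60,"travel":[-15,-53,0],"twist":[0,0,0]},{"gripper":60,"travel":[-15,-53,0],"twist":[0,0,0]},{"gripper":60,"travel":[-15,-53,0],"twist":[0,0,0]},{"gripper":60,"travel":[-15,-53,0],"twist":[0,0,0]},{"gripper":60,"travel":[-15,-53,0],"twist":[0,0,0]},{"gripper":60,"travel":[-15,-53,0],"twist":[0,0,0]},{"gripper":60,"travel":[-15,-53,0],"twist":[0,0,0]},{"gripper":60,"travel":[-15,-53,0],"twist":[0,0,0]},{"gripper":60,"travel":[-15,-53,0],"twist":[0,0,0]},{"gripper":60,"travel":[0,0,0],"twist":[0,0,0]}]'
python3 - <<'E'
from h import *
print(bot.get_obs()["ee_pos"],bot.get_obs()["tcp_rot"])
c=bot.calibration("wrist");np.save("w1.npy",c,allow_pickle=True)
im=bot.camera("wrist");cv2.imwrite("pics/w1.png",im[:,:,::-1]);print(c)
E
```

```text
time: 1.6
ee_pos: [0.2774, -0.1261, 0.3278]
tcp_rot: [-179.8, -0.0, -24.6]
wrist_force: [0.5, -0.5, 0.9]
opening: 0.0602
grasp_force: 0.0
time: 2.85
ee_pos: [0.2002, 0.0423, 0.3854]
tcp_rot: [-165.2, 0.1, -11.5]
wrist_force: [0.8, 0.1, -0.3]
opening: 0.0603
grasp_force: 0.0
[0.2002 0.0423 0.3854] [-165.1917    0.0606  -11.45  ]
{'vfov': 65.24434179673179, 'cx': 260.20332599757853, 'cy': 196.65600876578407, 'k1': -0.046729675370252105, 'camera_from_world': array([[-0.1925, -0.9471, -0.2567,  0.1779],
       [-0.9439,  0.1072,  0.3123,  0.0858],
       [-0.2682,  0.3024, -0.9147,  0.5863],
       [ 0.    ,  0.    ,  0.    ,  1.    ]])}
```

View pics/w1.png

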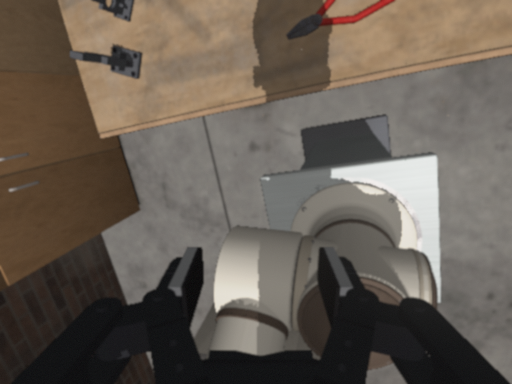

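The wrist view shows the cart and base below; the larger bracket is at about (125,62). The arm went off the path and tilted, so I'm checking the joints.

```bash
python3 - <<'E'
from h import *
o=bot.get_obs();print(o["q"],o["time"])
delta([.3,.1,.33],[180,0,-25])
c=bot.calibration("wrist"); print(atz(c,(125,62),.012))
E
```

```text
[-11.5406 -31.7458   2.1961 124.0634  14.7672 179.9439] 2.9
travel [ 85.8571 -60.3241  72.2922] twist [-0.2563  0.0322  0.2343]
[0.4185 0.3786 0.012 ]
```

Joint 6 is at its limit. The grasp is symmetric to a half turn, so I'll use tool yaw 155 instead.

```bash
python3 -m crank '[{"gripper":60,"travel":[50,0,0],"twist":[-0.129,0,-0.05]},{"gripper":60,"travel":[50,0,0],"twist":[-0.129,0,-0.05]},{"gripper":60,"travel":[0,0,0],"twist":[0,0,-0.18]},{"gripper":60,"travel":[0,0,0],"twist":[0,0,-0.18]},{"gripper":60,"travel":[0,0,0],"twist":[0,0,-0.18]},{"gripper":60,"travel":[0,0,0],"twist":[0,0,-0.18]},{"gripper":60,"travel":[0,0,0],"twist":[0,0,-0.18]},{"gripper":60,"travel":[0,0,0],"twist":[0,0,-0.18]},{"gripper":60,"travel":[0,0,0],"twist":[0,0,-0.18]},{"gripper":60,"travel":[0,0,0],"twist":[0,0,-0.18]},{"gripper":60,"travel":[0,0,0],"twist":[0,0,-0.18]},{"gripper":60,"travel":[0,0,0],"twist":[0,0,-0.18]}]'
python3 -m crank '[{"gripper":60,"travel":[0,0,0],"twist":[0,0,-0.18]},{"gripper":60,"travel":[0,0,0],"twist":[0,0,-0.18]},{"gripper":60,"travel":[0,0,0],"twist":[0,0,-0.18]},{"gripper":60,"travel":[0,0,0],"twist":[0,0,-0.18]},{"gripper":60,"travel":[0,0,0],"twist":[0,0,-0.18]}]'
python3 - <<'E'
from h import *
delta([.46,.35,.33],[180,0,155]);print(bot.get_obs()["q"])
E
```

```text
time: 4.4
ee_pos: [0.2953, -0.0132, 0.384]
tcp_rot: [179.1, -1.4, 99.3]
wrist_force: [0.5, 1.3, -0.2]
opening: 0.0601
grasp_force: 0.0
time: 5.03
ee_pos: [0.2953, -0.0132, 0.384]
tcp_rot: [178.3, -0.2, 150.8]
wrist_force: [1.0, -0.1, -0.4]
opening: 0.0599
grasp_force: 0.0
travel [ 33.0541 395.6746  65.6545] twist [ 0.0292 -0.0024 -0.0729]
[ -4.2785 -19.4844  10.4958 119.4555   1.5949  24.9059]
```

```bash
python3 -m crank '[{"gripper":60,"travel":[4.7,56.5,9.4],"twist":[0,0,0]},{"gripper":60,"travel":[4.7,56.5,9.4],"twist":[0,0,0]},{"gripper":60,"travel":[4.7,56.5,9.4],"twist":[0,0,0]},{"gripper":60,"travel":[4.7,56.5,9.4],"twist":[0,0,0]},{"gripper":60,"travel":[4.7,56.5,9.4],"twist":[0,0,0]},{"gripper":60,"travel":[4.7,56.5,9.4],"twist":[0,0,0]},{"gripper":60,"travel":[4.7,56.5,9.4],"twist":[0.029,0,-0.073]},{"gripper":60,"travel":[0,0,0],"twist":[0,0,0]}]'
python3 - <<'E'
from h import *
print(bot.get_obs()["q"])
c=bot.calibration("wrist");np.save("w2.npy",c,allow_pickle=True)
im=bot.camera("wrist");cv2.imwrite("pics/w2.png",im[:,:,::-1]);cv2.imwrite("pics/w2big.png",cv2.resize(im[:,:,::-1],(800,600),interpolation=cv2.INTER_CUBIC))
T=c["camera_from_world"];print(-T[:3,:3].T@T[:3,3],T[2,:3])
E
```

```text
time: 6.02
ee_pos: [0.4636, 0.3528, 0.3228]
tcp_rot: [-179.5, -0.4, 154.9]
wrist_force: [0.4, -0.4, -0.7]
opening: 0.0603
grasp_force: 0.0
[ 37.2188  16.2649  37.5769 111.9641   0.0948  62.3354]
[0.3908 0.3891 0.4991] [ 0.2796 -0.1401 -0.9499]
```

View pics/w2big.png

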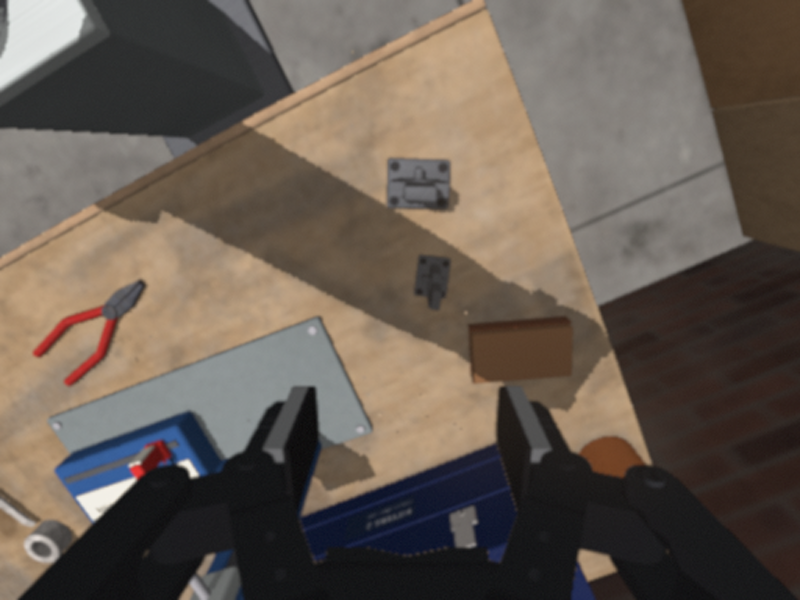

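The large bracket's foot has corners (389,157), (450,159), (451,209), (388,206) in the 800-px picture. It is well aligned with the tool; the small one is at (432,280).

```bash
python3 - <<'E'
from h import *
c=np.load("w2.npy",allow_pickle=True).item()
s=.64
P=np.array([atz(c,(u*s,v*s),.012)[:2] for u,v in((389,157),(450,159),(451,209),(388,206))])
print(P,P.mean(0));
a=P[1]-P[0]+P[2]-P[3];yaw=np.degrees(np.arctan2(-a[0],a[1]));print("yaw",yaw,np.linalg.norm(a)/2,np.linalg.norm(P[3]-P[0]+P[2]-P[1])/2)
m=P.mean(0)
# check: project lug top box & foot
b=np.radians(yaw);X=np.array([np.cos(b),np.sin(b)]);Y=np.array([-np.sin(b),np.cos(b)])
L=[[*(m+i*.006*X+j*.013*Y),.130] for i in(-1,1) for j in(-1,1)]
print(proj(c,L)/s)
# base-plate corners
Q=np.array([atz(c,(u*s,v*s),.01)[:2] for u,v in((320,317),(371,430))]);print(Q)
M=np.array([atz(c,(u*s,v*s),.096)[:2] for u,v in((150,455),)]);print("marker",M)
# tool pose: tilt 20 about tool y so that body leans to robot (-X)
for ang in(20,):
  R=Ro.from_euler("z",yaw,degrees=True)*Ro.from_euler("xyz",[180,0,180],degrees=True)
  for sg in(1,-1):
    R2=R*Ro.from_rotvec([0,np.radians(ang)*sg,0]); z=R2.as_matrix()[:,2]; 
    if z@np.array([*X,0])>0:
      g=np.array([*m,.112]); tcp=g+.019*z; print("sg",sg,R2.as_euler("xyz",degrees=True),"tcp",tcp,"pre",tcp-.1*z)
      delta(tcp-.12*z,R2.as_euler("xyz",degrees=True))
E
```

```text
[[0.3844 0.3682]
 [0.4118 0.4223]
 [0.4574 0.4035]
 [0.4273 0.3463]] [0.4202 0.3851]
yaw -27.310416236438616 0.062661512547885 0.048687585743219255
[[405.6436 183.5507]
 [439.5878 184.9325]
 [405.0574 199.4825]
 [438.6762 200.8438]]
[[0.5045 0.225 ]
 [0.6579 0.2118]]
marker [[0.5433 0.0195]]
sg -1 [180.      20.     152.6896] tcp [0.426  0.3821 0.0941] pre [0.3956 0.3978 0.1881]
travel [ 86.9711  14.754  119.2493] twist [ 0.0004 -0.3538  0.0372]
```

```bash
python3 -m crank '[{"gripper":60,"travel":[29,5,39.7],"twist":[0,0,0]},{"gripper":60,"travel":[29,5,39.7],"twist":[0,0,0]},{"gripper":60,"travel":[29,5,39.7],"twist":[0,0,0]},{"gripper":60,"travel":[0,0,0],"twist":[0,-0.177,0.0186]},{"gripper":60,"travel":[0,0,0],"twist":[0,-0.177,0.0186]},{"gripper":60,"travel":[0,0,0],"twist":[0,0,0]},{"gripper":60,"travel":[0,0,0],"twist":[0,0,0]}]'
python3 - <<'E'
from h import *
delta([.426,.3821,.0941],[180,20,152.7]);o=bot.get_obs();print(o["q"],o["wrist_force"])
c=bot.calibration("wrist");im=bot.camera("wrist")
for p in proj(c,[[.4202,.3851,.13],[.4202,.3851,.112]]): cv2.circle(im,tuple(int(v) for v in p),2,(255,0,0),-1)
cv2.imwrite("pics/w3.png",im[:,:,::-1])
E
```

```text
time: 6.95
ee_pos: [0.3893, 0.3996, 0.2127]
tcp_rot: [179.5, 20.1, 152.4]
wrist_force: [0.1, -0.6, 0.4]
opening: 0.0601
grasp_force: 0.0
travel [  2.5805   0.2491 125.3862] twist [ 0.0077  0.0014 -0.0047]
[ 56.9636   1.7746   6.2019  91.8679 -19.9272  84.004 ] [ 0.0788 -0.5955  0.4116]
```

View pics/w3.png

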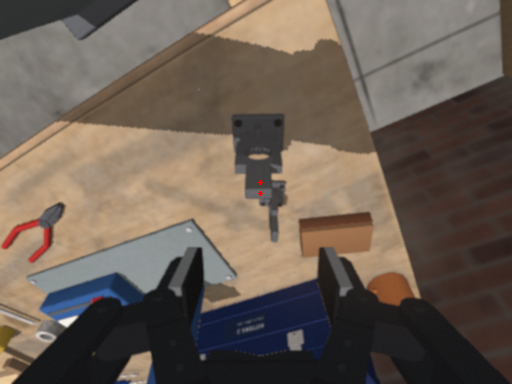

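The lug, centred around (259,192), coincides with the projected points. I'm descending and gripping.

```bash
python3 -m crank '[{"gripper":60,"travel":[0.6,0,31],"twist":[0.004,0,0]},{"gripper":60,"travel":[0.6,0,31],"twist":[0.004,0,0]},{"gripper":60,"travel":[0.6,0,31],"twist":[0,0,0]},{"gripper":60,"travel":[0.6,0,31],"twist":[0,0,0]},{"gripper":60,"travel":[0,0,0],"twist":[0,0,0]},{"gripper":60,"travel":[0,0,0],"twist":[0,0,0]}]'
python3 -m crank '[{"gripper":15,"travel":[0,0,0],"twist":[0,0,0]},{"gripper":15,"travel":[0,0,0],"twist":[0,0,0]},{"gripper":15,"travel":[0,0,0],"twist":[0,0,0]},{"gripper":15,"travel":[0,0,0],"twist":[0,0,0]},{"gripper":15,"travel":[0,0,0],"twist":[0,0,0]},{"gripper":15,"travel":[0,0,0],"twist":[0,0,0]}]' 50
```

```text
time: 7.75
ee_pos: [0.4261, 0.3817, 0.0961]
tcp_rot: [179.9, 20.2, 152.3]
wrist_force: [0.4, 0.6, 0.4]
opening: 0.0595
grasp_force: 0.0
time: 8.5
ee_pos: [0.4255, 0.3821, 0.0961]
tcp_rot: [179.9, 20.2, 152.4]
wrist_force: [-1.6, -1.0, 6.6]
opening: 0.019
grasp_force: 48.7
```

```bash
python3 -m crank '[{"gripper":15,"travel":[5,0,-14],"twist":[0,0,0]},{"gripper":15,"travel":[10,0,-28],"twist":[0,0,0]},{"gripper":15,"travel":[10,0,-28],"twist":[0,0,0]},{"gripper":15,"travel":[10,0,-28],"twist":[0,0,0]},{"gripper":15,"travel":[10,0,-28],"twist":[0,0,0]},{"gripper":15,"travel":[10,0,-28],"twist":[0,0,0]},{"gripper":15,"travel":[10,0,-28],"twist":[0,0,0]},{"gripper":15,"travel":[0,0,0],"twist":[0,0,0]},{"gripper":15,"travel":[0,0,0],"twist":[0,0,0]},{"gripper":15,"travel":[0,0,0],"twist":[0,0,0]}]'
python3 - <<'E'
from h import *
F=[]
for i in range(6):
    a=bot.camera("scene"); o=bot.get_obs();F.append([*o["wrist_force"],*o["torque"]])
print(np.array(F),np.mean(F,0)); print(o["ee_pos"],o["tcp_rot"],o["opening"],o["q"])
im=bot.camera("wrist")[:,:,::-1]
out=np.zeros((600,800,3),np.uint8)
out[:384,:512]=im
out[:300,512:800]=cv2.resize(a[220:345:,130:250,::-1],(288,300),interpolation=cv2.INTER_CUBIC)
cv2.imwrite("pics/s4.png",out)
E
```

```text
time: 9.75
ee_pos: [0.3158, 0.4385, 0.242]
tcp_rot: [-179.9, 20.2, 152.5]
wrist_force: [0.2, 0.4, -5.8]
opening: 0.0167
grasp_force: 52.0
[[ 0.2157 -1.7173 -0.1477  0.0559  0.3469  0.0096]
 [ 0.4995  0.1604 -0.3725  0.1768  0.3198  0.0388]
 [-0.4689 -0.0436 -0.4969  0.1366  0.2821 -0.0048]
 [ 0.4937  0.081  -0.5829  0.1056  0.2881 -0.0146]
 [ 0.3826  0.7517 -0.1432  0.1325  0.241   0.0135]
 [ 0.0225  0.0611 -0.1169  0.156   0.3098  0.0171]] [ 0.1908 -0.1178 -0.31    0.1272  0.2979  0.0099]
[0.316  0.4389 0.2435] [179.9381  20.2038 152.4106] 0.015252937827027408 [ 65.9601   4.1423  12.1042  99.2012 -20.1674  93.7589]
```

View pics/s4.png

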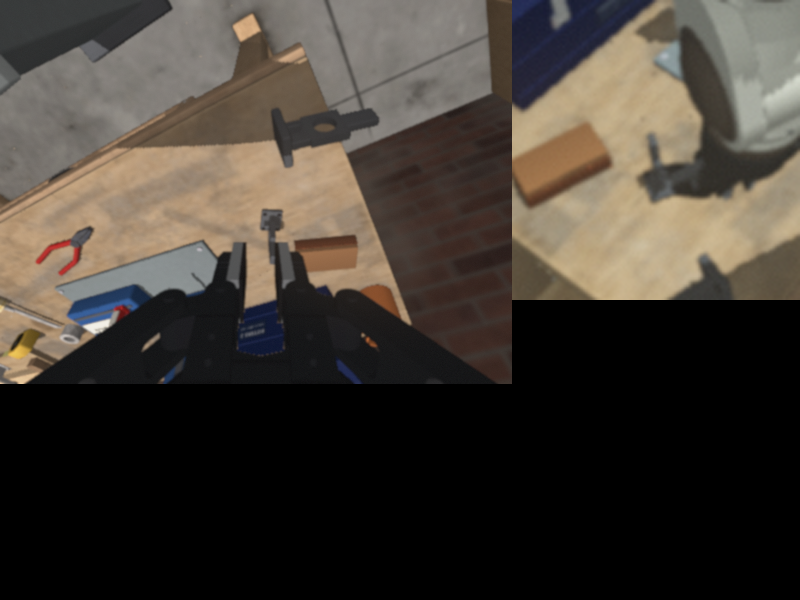

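The bracket slipped out of the grip; it shows at (320,130) in the wrist view. I need to see where it comes to rest.

```bash
python3 - <<'E'
from h import *
for i in range(4): a=bot.camera("scene")
im=bot.camera("wrist")[:,:,::-1]; t=bot.camera("top")[:,:,::-1]
c=bot.calibration("wrist");np.save("w5.npy",c,allow_pickle=True)
out=np.zeros((600,800,3),np.uint8)
out[:384,:512]=im
out[:300,512:800]=cv2.resize(a[220:345,130:250,::-1],(288,300),interpolation=cv2.INTER_CUBIC)
out[384:600,:432]=cv2.resize(t[190:262,110:254],(432,216),interpolation=cv2.INTER_CUBIC)
out[300:600,512:800]=cv2.resize(im[80:200,230:400][:,:115],(288,300),interpolation=cv2.INTER_CUBIC)
cv2.imwrite("pics/s5.png",out);print(bot.get_obs()["time"])
for uv in((290,165),(376,118),(275,115),(320,127)): print(atz(c,uv,0.02))
for uv in((305,50),(345,135),(130,145)): print("edge",atz(c,uv,0.0))
E
```

```text
10.4
[0.418 0.434 0.02 ]
[0.4036 0.5611 0.02  ]
[0.3407 0.4477 0.02  ]
[0.3825 0.4925 0.02  ]
edge [0.292  0.5114 0.    ]
edge [0.4206 0.5189 0.    ]
edge [0.2926 0.2405 0.    ]
```

View pics/s5.png

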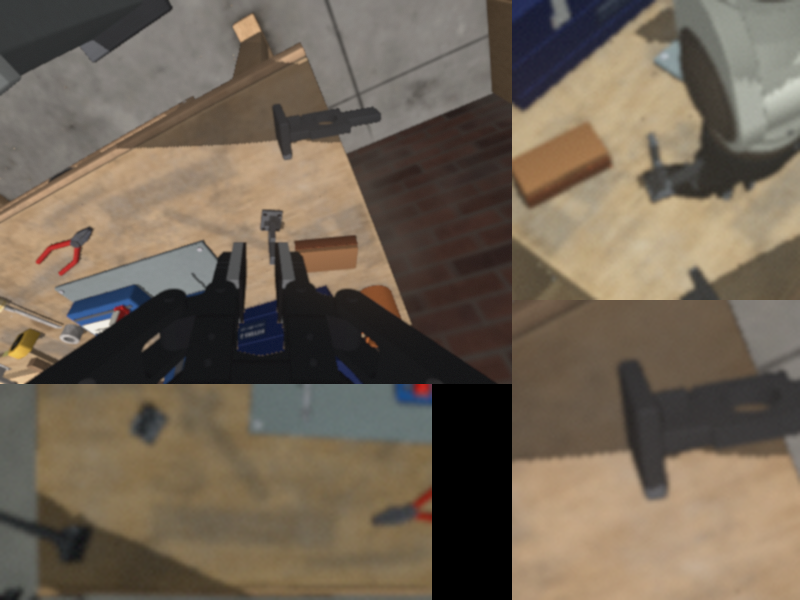

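The bracket now lies on its side near the left bench edge, foot at about (283,130) and lug at (378,117) overhanging the edge. I'll raise the camera above it and measure its pose.

```bash
python3 - <<'E'
from h import *
delta([.346,.517,.28],[180,0,152.5])
E
```

```text
travel [ -4.1464  83.1637 -37.743 ] twist [ 0.0001  0.3523 -0.0008]
```

```bash
python3 -m crank '[{"gripper":60,"travel":[-2,0,-38],"twist":[0,0,0]},{"gripper":60,"travel":[-1,40,0],"twist":[0,0,0]},{"gripper":60,"travel":[-1,43,0],"twist":[0,0,0]},{"gripper":60,"travel":[0,0,0],"twist":[0,0.176,0]},{"gripper":60,"travel":[0,0,0],"twist":[0,0.176,0]},{"gripper":60,"travel":[0,0,0],"twist":[0,0,0]},{"gripper":60,"travel":[0,0,0],"twist":[0,0,0]}]'
python3 - <<'E'
from h import *
c=bot.calibration("wrist");np.save("w6.npy",c,allow_pickle=True)
im=bot.camera("wrist")[:,:,::-1].copy(); a=bot.camera("scene")[:,:,::-1].copy();t=bot.camera("top")[:,:,::-1]
im2=bot.camera("wrist")[:,:,::-1]
print("diff",np.abs(im.astype(int)-im2).max(),np.abs(im.astype(int)-im2).mean())
cv2.imwrite("pics/w6.png",im);cv2.imwrite("pics/sc6.png",a);cv2.imwrite("pics/t6.png",t)
p=proj(c,[[.38,.485,.02]])[0].astype(int);print(p)
T=c["camera_from_world"];print(-T[:3,:3].T@T[:3,3],T[2,:3])
u,v=max(p[0]-85,0),max(p[1]-75,0)
out=np.zeros((600,800,3),np.uint8)
out[:450,:510]=cv2.resize(im[v:v+150,u:u+170],(510,450),interpolation=cv2.INTER_CUBIC)
out[:290,512:800]=cv2.resize(a[250:347,170:266],(288,290),interpolation=cv2.INTER_CUBIC)
out[300:600,512:800]=cv2.resize(t[200:260,105:163],(288,300),interpolation=cv2.INTER_CUBIC)
cv2.imwrite("pics/c6.png",out);print(u,v,bot.get_obs()["ee_pos"])
E
```

```text
time: 11.28
ee_pos: [0.3459, 0.5167, 0.2799]
tcp_rot: [-180.0, 0.1, 152.4]
wrist_force: [0.4, 0.2, 0.2]
opening: 0.06
grasp_force: 0.0
diff 63 1.418702867296007
[251 184]
[0.2726 0.5554 0.4554] [ 0.2846 -0.1484 -0.9471]
166 109 [0.3447 0.5174 0.2801]
```

View pics/c6.png

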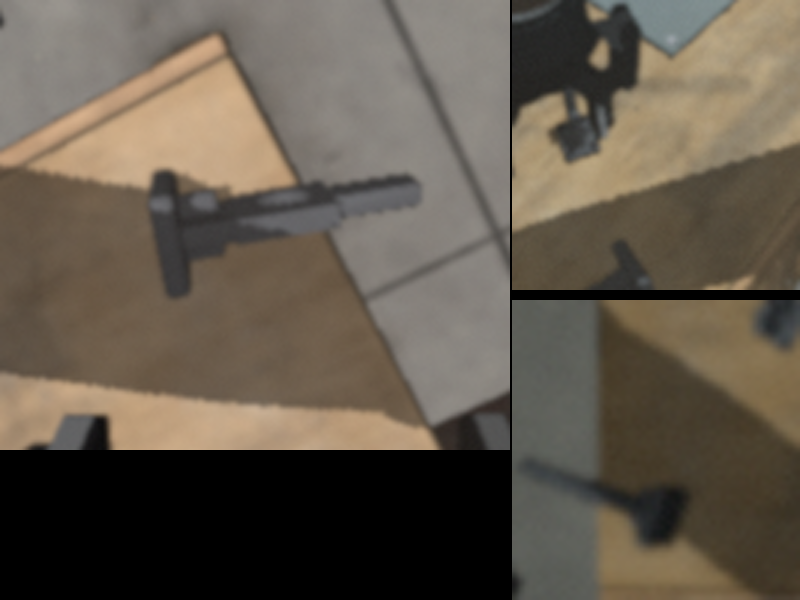

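In the crop the bracket lies on its 64 mm side: foot seen edge-on at (152-190,170-297), web running right, lug at (340-420,178-212) beyond the bench edge. I'll fit its pose to the silhouette.

```bash
cat > fit.py <<'E'
from h import *
from scipy.optimize import minimize
def boxes():
    B=[(.025,.032,0,.012),(.006,.025,.012,.087),(.006,.013,.087,.130)]
    return [np.array([[sx*a,sy*b,z] for sx in(-1,1) for sy in(-1,1) for z in(z0,z1)]) for a,b,z0,z1 in B]
BX=boxes()
def pose(p):  # x,y of bore; yaw of lug axis; tilt of the axis below horizontal; roll
    x,y,psi,tau,rho=p
    zb=np.array([np.cos(psi)*np.cos(tau),np.sin(psi)*np.cos(tau),-np.sin(tau)])
    yb=np.array([0,0,1.])-zb*(-np.sin(tau)); yb/=np.linalg.norm(yb); xb=np.cross(yb,zb)
    R=np.c_[xb,yb,zb]@Ro.from_euler("z",rho).as_matrix()
    foot=BX[0]@R.T; z=-foot[:,2].min()
    t=np.array([x,y,0])-(R@[0,0,.062])*[1,1,0]+[0,0,z]
    return R,t
def mask(p,c,S=2):
    R,t=pose(p);m=np.zeros((384*S,512*S),np.uint8)
    for b in BX:
        q=cv2.convexHull((proj(c,b@R.T+t)*S).astype(np.int32)); cv2.fillConvexPoly(m,q,1)
    return m
E
python3 - <<'E'
from fit import *
c=np.load("w6.npy",allow_pickle=True).item(); im=cv2.imread("pics/w6.png")
g=lambda u,v: im[int(109+v/3),int(166+u/3)]
for n,q in dict(foot=(172,250),foot2=(165,190),web=(260,222),web2=(260,200),bore=(285,198),lug=(380,195),lug2=(380,185),floor=(400,230),floor2=(380,140),wood=(250,270),sh=(120,250),lit=(210,160)).items(): print(n,g(*q))
hsv=cv2.cvtColor(im,cv2.COLOR_BGR2HSV).astype(int); sat=im.max(2).astype(int)-im.min(2)
m=((im.max(2)<100)&(sat<18)).astype(np.uint8)
m[:150]=0;m[215:]=0;m[:,:205]=0;m[:,312:]=0
m=cv2.morphologyEx(m,cv2.MORPH_CLOSE,np.ones((3,3)));n,l,s,_=cv2.connectedComponentsWithStats(m);k=1+s[1:,4].argmax();m=(l==k).astype(np.uint8);print(s[k])
M=cv2.resize(m,None,fx=2,fy=2,interpolation=cv2.INTER_LINEAR)
def cost(p):
    r=mask(p,c); return 1-(r&M).sum()/max((r|M).sum(),1)+0.3*(p[3]-.08)**2
best=None
for psi in(1.2,1.6,2.0):
  for rho in(-.5,0,.5):
    x0=np.array([.38,.48,psi,.08,rho])
    sim=np.vstack([x0]+[x0+np.eye(5)[i]*[.02,.02,.2,.08,.3][i] for i in range(5)])
    r=minimize(cost,x0,method="Nelder-Mead",options=dict(initial_simplex=sim,maxiter=400))
    print(psi,rho,r.fun,r.x)
    if best is None or r.fun<best.fun: best=r
R,t=pose(best.x);print("R",R,"t",t,"lug",t+R@[0,0,.11],"bore",t+R@[0,0,.062],"lugtop",t+R@[0,0,.13])
np.savez("bp.npz",R=R,t=t)
E
```

```text
foot [59 58 59]
foot2 [51 53 54]
web [98 95 96]
web2 [71 71 72]
bore [102 100 100]
lug [108 106 106]
lug2 [58 58 59]
floor [124 130 135]
floor2 [127 132 136]
wood [ 69  87 104]
sh [ 73  91 108]
lit [136 169 198]
[ 215  166   90   42 1277]
1.2 -0.5 0.3187516483476376 [ 0.3767  0.5047  1.3025  0.0717 -0.426 ]
1.2 0 0.2974252129273105 [ 0.3772  0.5027  1.2757  0.0762 -0.0756]
1.2 0.5 0.2908504708148166 [ 0.3771  0.4992  1.2422  0.1706 -0.0683]
1.6 -0.5 0.31277574564569727 [ 0.3746  0.504   1.3021  0.0672 -0.1261]
1.6 0 0.2874660831099038 [ 0.3773  0.5014  1.2634  0.1159 -0.0585]
1.6 0.5 0.29566779369004276 [ 0.376   0.5021  1.2609  0.1201 -0.1116]
2.0 -0.5 0.29148995174123926 [ 0.3774  0.4996  1.2426  0.1959 -0.4738]
2.0 0 0.28284474186541186 [ 0.3774  0.4988  1.2321  0.2039 -0.0727]
2.0 0.5 0.5308084902188387 [0.3781 0.4966 1.1761 0.1642 1.3114]
R [[-0.9456 -0.0014  0.3254]
 [ 0.3175  0.2146  0.9236]
 [-0.0711  0.9767 -0.2025]] t [0.3572 0.4416 0.0355] lug [0.393  0.5432 0.0132] bore [0.3774 0.4988 0.0229] lugtop [0.3995 0.5616 0.0091]
```

```bash
python3 - <<'E'
from fit import *
c=np.load("w6.npy",allow_pickle=True).item(); im=cv2.imread("pics/w6.png")
sat=im.max(2).astype(int)-im.min(2)
m=((im.max(2)<122)&(sat<9)).astype(np.uint8)
m[:160]=0;m[212:]=0;m[:,:210]=0;m[:,310:]=0
m=cv2.morphologyEx(m,cv2.MORPH_CLOSE,np.ones((3,3)));n,l,s,_=cv2.connectedComponentsWithStats(m);k=1+s[1:,4].argmax();m=(l==k).astype(np.uint8);print(s[k])
M=cv2.resize(m,None,fx=2,fy=2,interpolation=cv2.INTER_LINEAR)
def cost(p):
    r=mask(p,c); return 1-(r&M).sum()/max((r|M).sum(),1)+0.3*(p[3]-.08)**2
best=None
for psi in(1.1,1.5):
  for rho in(-.4,0,.4):
    x0=np.array([.38,.495,psi,.08,rho])
    sim=np.vstack([x0]+[x0+np.eye(5)[i]*[.02,.02,.2,.08,.3][i] for i in range(5)])
    r=minimize(cost,x0,method="Nelder-Mead",options=dict(initial_simplex=sim,maxiter=500))
    print(psi,rho,r.fun,r.x)
    if best is None or r.fun<best.fun: best=r
R,t=pose(best.x);print("R",R,"t",t,"lug",t+R@[0,0,.11],"bore",t+R@[0,0,.062],"lugtop",t+R@[0,0,.13])
np.savez("bp.npz",R=R,t=t)
e=(mask(best.x,c)^M); r=mask(best.x,c)
def art(A): 
    A=A[330:430:4,410:640:3]; return
for row in range(166,214,2):
    print("".join(" .#o"[int(r[2*row,2*u])+2*int(M[2*row,2*u])] for u in range(208,312,1)))
E
```

```text
[ 216  167   91   41 1536]
1.1 -0.4 0.14522133733088805 [ 0.3777  0.5028  1.2476  0.1264 -0.4587]
1.1 0 0.12868766194705336 [ 0.3777  0.5018  1.2257  0.1229 -0.0673]
1.1 0.4 0.12334621922972071 [ 0.3782  0.5006  1.234   0.1538 -0.0479]
1.5 -0.4 0.13615247440611952 [ 0.3776  0.5024  1.242   0.0969 -0.0641]
1.5 0 0.12196334308492965 [ 0.3781  0.5002  1.2258  0.1678 -0.0665]
1.5 0.4 0.14631511584898024 [ 0.3795  0.4997  1.2159  0.2333 -0.0648]
R [[-0.9428 -0.0061  0.3334]
 [ 0.327   0.1793  0.9279]
 [-0.0655  0.9838 -0.167 ]] t [0.3575 0.4427 0.0351] lug [0.3941 0.5448 0.0167] bore [0.3781 0.5002 0.0248] lugtop [0.4008 0.5633 0.0134]
           ....                                                                                         
       ...oooooo                                                               ####oooooooooooooo       
       ...oooooo.                                         ######o######oooooooooooooooooooooooooooo     
        .ooooooo.                                   .oooooooooooooooooooooooooooooooooooooooooooooo     
        oooooooooo############           
[... 1063 characters left out ...]
                                                  
            ooooooooo.                                                                                  
            #oooooooo.                                                                                  
             oooooooo.                                                                                  
             oooooooo..                                                                                 
              ooooooo..                                                                                 
              oooooo....                                                                                
               ....
```

The fit is good: bore at (0.378,0.500), lug centre near (0.394,0.5455,0.02), lug axis azimuth 71°, web vertical. I'll grip the lug's 12 mm thickness from above (tool yaw −109) and stand the bracket up again.

```bash
python3 -m crank '[{"gripper":60,"travel":[0,0,0],"twist":[0,0,-0.172]},{"gripper":60,"travel":[0,0,0],"twist":[0,0,-0.172]},{"gripper":60,"travel":[0,0,0],"twist":[0,0,-0.172]},{"gripper":60,"travel":[0,0,0],"twist":[0,0,-0.172]},{"gripper":60,"travel":[0,0,0],"twist":[0,0,-0.172]},{"gripper":60,"travel":[0,0,0],"twist":[0,0,-0.172]},{"gripper":60,"travel":[0,0,0],"twist":[0,0,-0.172]},{"gripper":60,"travel":[0,0,0],"twist":[0,0,-0.172]},{"gripper":60,"travel":[0,0,0],"twist":[0,0,-0.172]},{"gripper":60,"travel":[0,0,0],"twist":[0,0,-0.172]},{"gripper":60,"travel":[0,0,0],"twist":[0,0,0]}]'
python3 - <<'E'
from fit import *
delta([.394,.5455,.1],[180,0,-109]);print(bot.get_obs()["q"])
c=bot.calibration("wrist"); im=bot.camera("wrist")[:,:,::-1].copy();cv2.imwrite("pics/w7.png",im)
sat=im.max(2).astype(int)-im.min(2)
m=((im.max(2)<122)&(sat<9)).astype(np.uint8)
p0=np.array([.378,.5005,1.24,.11,-.06]);g=cv2.dilate(mask(p0,c,1),np.ones((15,15)));print(np.argwhere(g).min(0),np.argwhere(g).max(0))
m*=g;m=cv2.morphologyEx(m,cv2.MORPH_CLOSE,np.ones((3,3)));n,l,s,_=cv2.connectedComponentsWithStats(m);k=1+s[1:,4].argmax();m=(l==k).astype(np.uint8);print(s[k])
M=cv2.resize(m,None,fx=2,fy=2,interpolation=cv2.INTER_LINEAR)
c6=np.load("w6.npy",allow_pickle=True).item(); i6=cv2.imread("pics/w6.png")
s6=i6.max(2).astype(int)-i6.min(2);m6=((i6.max(2)<122)&(s6<9)).astype(np.uint8);m6[:160]=0;m6[212:]=0;m6[:,:210]=0;m6[:,310:]=0
m6=cv2.morphologyEx(m6,cv2.MORPH_CLOSE,np.ones((3,3)));n,l,s,_=cv2.connectedComponentsWithStats(m6);m6=(l==1+s[1:,4].argmax()).astype(np.uint8)
M6=cv2.resize(m6,None,fx=2,fy=2)
iou=lambda r,M:(r&M).sum()/max((r|M).sum(),1)
print(iou(mask(p0,c),M))
cost=lambda p:2-iou(mask(p,c),M)-iou(mask(p,c6),M6)
sim=np.vstack([p0]+[p0+np.eye(5)[i]*[.01,.01,.1,.08,.1][i] for i in range(5)])
r=minimize(cost,p0,method="Nelder-Mead",options=dict(initial_simplex=sim,maxiter=500))
print(r.fun,iou(mask(r.x,c),M),r.x);R,t=pose(r.x);print(R,t+R@[0,0,.11],t+R@[0,0,.062])
E
```

```text
time: 12.85
ee_pos: [0.345, 0.5172, 0.2802]
tcp_rot: [-180.0, -0.0, -109.0]
wrist_force: [0.5, -0.0, 0.0]
opening: 0.06
grasp_force: 0.0
travel [-42.6725 -36.966  180.2039] twist [-0.0008 -0.      0.0001]
[ 56.3157  18.8551  35.7508 106.8867  -0.0425 -14.6896]
[ 96 205] [205 259]
[ 214  105   38   92 1427]
0.7226827430293896
0.3429577177950013 0.7963744335052352 [ 0.3774  0.5024  1.2375  0.1165 -0.0465]
[[-0.9457 -0.006   0.3249]
 [ 0.3217  0.1249  0.9386]
 [-0.0462  0.9921 -0.1162]] [0.393  0.5475 0.0215] [0.3774 0.5024 0.0271]
```

```bash
python3 -m crank '[{"gripper":50,"travel":[-11,-9,45],"twist":[0,0,0]},{"gripper":50,"travel":[-11,-9,45],"twist":[0,0,0]},{"gripper":50,"travel":[-11,-9,45],"twist":[0,0,0]},{"gripper":50,"travel":[-11,-9,45],"twist":[0,0,0]},{"gripper":50,"travel":[0,0,33],"twist":[0,0,0]},{"gripper":50,"travel":[0,0,33],"twist":[0,0,0]},{"gripper":50,"travel":[0,0,33],"twist":[0,0,0]},{"gripper":50,"travel":[0,0,0],"twist":[0,0,0]},{"gripper":50,"travel":[0,0,0],"twist":[0,0,0]}]'
python3 -m crank '[{"gripper":8,"travel":[0,0,0],"twist":[0,0,0]},{"gripper":8,"travel":[0,0,0],"twist":[0,0,0]},{"gripper":8,"travel":[0,0,0],"twist":[0,0,0]},{"gripper":8,"travel":[0,0,0],"twist":[0,0,0]},{"gripper":8,"travel":[0,0,0],"twist":[0,0,0]}]' 80
python3 -m crank '[{"gripper":8,"travel":[0,0,0],"twist":[0,0,0]},{"gripper":8,"travel":[0,0,0],"twist":[0,0,0]}]'
```

```text
time: 14.02
ee_pos: [0.3944, 0.5473, 0.0027]
tcp_rot: [-180.0, 0.1, -109.1]
wrist_force: [-0.0, -0.3, 0.9]
opening: 0.0499
grasp_force: 0.0
time: 14.65
ee_pos: [0.3942, 0.547, 0.0014]
tcp_rot: [-180.0, 0.0, -109.0]
wrist_force: [0.0, 0.5, 2.2]
opening: 0.008
grasp_force: 0.7
time: 14.9
ee_pos: [0.3943, 0.547, 0.0013]
tcp_rot: [-180.0, 0.0, -109.0]
wrist_force: [0.0, 1.6, 1.7]
opening: 0.0081
grasp_force: 1.0
```

```bash
python3 -m crank '[{"gripper":0,"travel":[0,0,0],"twist":[0,0,0]},{"gripper":0,"travel":[0,0,0],"twist":[0,0,0]},{"gripper":0,"travel":[0,0,0],"twist":[0,0,0]}]' 80
python3 -m crank '[{"gripper":0,"travel":[0,0,-3],"twist":[0,0,0]},{"gripper":0,"travel":[0,0,-6],"twist":[0,0,0]},{"gripper":0,"travel":[0,0,-6],"twist":[0,0,0]},{"gripper":0,"travel":[0,0,0],"twist":[0,0,0]},{"gripper":0,"travel":[0,0,0],"twist":[0,0,0]}]'
python3 -m crank '[{"gripper":0,"travel":[0,0,0],"twist":[0,0,0]},{"gripper":0,"travel":[0,0,0],"twist":[0,0,0]}]'
```

```text
time: 15.28
ee_pos: [0.3942, 0.5468, 0.0011]
tcp_rot: [-180.0, 0.0, -109.0]
wrist_force: [-0.3, 0.6, 2.8]
opening: 0.0001
grasp_force: 1.1
time: 15.9
ee_pos: [0.3942, 0.5468, 0.0161]
tcp_rot: [-180.0, 0.0, -109.0]
wrist_force: [-0.6, 0.9, -0.6]
opening: 0.0001
grasp_force: 0.0
time: 16.15
ee_pos: [0.3941, 0.5467, 0.0159]
tcp_rot: [-180.0, -0.0, -109.0]
wrist_force: [-0.8, -0.3, -0.4]
opening: 0.0005
grasp_force: 0.0
```

The grip closed on nothing. I'm raising the tool and re-measuring numerically.

```bash
python3 -m crank '[{"gripper":60,"travel":[10,0,-50],"twist":[0,0,0]},{"gripper":60,"travel":[10,0,-50],"twist":[0,0,0]},{"gripper":60,"travel":[10,0,-50],"twist":[0,0,0]},{"gripper":60,"travel":[10,0,-50],"twist":[0,0,0]},{"gripper":60,"travel":[10,0,-50],"twist":[0,0,0]},{"gripper":60,"travel":[0,0,0],"twist":[0,0,0]},{"gripper":60,"travel":[0,0,0],"twist":[0,0,0]}]'
python3 - <<'E'
from fit import *
c=bot.calibration("wrist"); im=bot.camera("wrist")[:,:,::-1].copy();cv2.imwrite("pics/w8.png",im);np.save("w8.npy",c,allow_pickle=True)
sat=im.max(2).astype(int)-im.min(2);v=im.max(2)
p0=np.array([.378,.5005,1.24,.11,-.06]);q=np.argwhere(mask(p0,c,1));a,b=q.min(0)-25,q.max(0)+25
T=c["camera_from_world"];print(-T[:3,:3].T@T[:3,3],T[2,:3],a,b)
g=mask(p0,c,1)
for y in range(a[0],b[0],2):
    print(y,"".join(("D" if v[y,x]<75 else "d" if v[y,x]<122 and sat[y,x]<9 else "f" if sat[y,x]<16 else "." ) for x in range(a[1],b[1])))
E
```

```text
time: 17.02
ee_pos: [0.3779, 0.4997, 0.2654]
tcp_rot: [-180.0, -0.0, -109.0]
wrist_force: [0.5, -0.2, -0.5]
opening: 0.06
grasp_force: 0.0
[0.3512 0.4219 0.4411] [ 0.1032  0.3041 -0.947 ] [ 83 215] [230 306]
83 ..........................................................................................f
85 ...........................................................................................
87 ...........................................................................................
89 ...........................................................................................
91 ...........................................................................................
93 ...........................................................................................
95 ...........................................................................................
97 ...........................................................................................
99 ...........................................................................................
101 .................................
[... 5502 characters left out ...]
ffffffffffffffffffffffffffff
217 fffffffffffffffffffffffffffffffffffffffffffffffffffffffffffffffffffffffffffffffffffffffffff
219 fffffffffffffffffffffffffffffffffffffffffffffffffffffffffffffffffffffffffffffffffffffffffff
221 fffffffffffffffffffffffffffffffffffffffffffffffffffffffffffffffffffffffffffffffffffffffffff
223 fffffffffffffffffffffffffffffffffffffffffffffffffffffffffffffffffffffffffffffffffffffffffff
225 fffffffffffffffffffffffffffffffffffffffffffffffffffffffffffffffffffffffffffffffffffffffffff
227 fffffffffffffffffffffffffffffffffffffffffffffffffffffffffffffffffffffffffffffffffffffffffff
229 fffffffffffffffffffffffffffffffffffffffffffffffffffffffffffffffffffffffffffffffffffffffffff
```

```bash
python3 - <<'E'
from fit import *
c=np.load("w8.npy",allow_pickle=True).item()
for z in(.04,.03,.02,0,-.02): print(z,[atz(c,q,z)[:2] for q in((261,186),(261,204),(261,163))])
print("edge",[atz(c,q,0)[:2] for q in((220,175),(300,150))])
print("fingertip proj", proj(c,[[.3942,.5468,.001],[.3942,.5468,.02]]))
im=cv2.imread("pics/w8.png");sat=im.max(2).astype(int)-im.min(2);m=((im.max(2)<122)&(sat<9)).astype(np.uint8)
m[:108]=0;m[206:]=0;m[:,:240]=0;m[:,283:]=0
m=cv2.morphologyEx(m,cv2.MORPH_CLOSE,np.ones((3,3)))
M=cv2.resize(m,None,fx=2,fy=2)
iou=lambda r,M:(r&M).sum()/max((r|M).sum(),1)
for tau0 in(-.1,.1,.3,.5,.8):
  for rho in(-.2,.2):
    p0=np.array([.378,.5,1.24,tau0,rho]);sim=np.vstack([p0]+[p0+np.eye(5)[i]*[.01,.01,.1,.08,.2][i] for i in range(5)])
    r=minimize(lambda p:1-iou(mask(p,c),M),p0,method="Nelder-Mead",options=dict(initial_simplex=sim,maxiter=400))
    R,t=pose(r.x);print(tau0,r.fun,r.x,t+R@[0,0,.11])
E
```

```text
0.04 [array([0.3887, 0.5362]), array([0.3974, 0.5615]), array([0.3781, 0.5053])]
0.03 [array([0.3897, 0.5391]), array([0.3986, 0.565 ]), array([0.3788, 0.5074])]
0.02 [array([0.3906, 0.5419]), array([0.3997, 0.5685]), array([0.3795, 0.5095])]
0 [array([0.3925, 0.5476]), array([0.402 , 0.5754]), array([0.3808, 0.5137])]
-0.02 [array([0.3944, 0.5533]), array([0.4043, 0.5824]), array([0.3822, 0.5178])]
edge [array([0.4456, 0.5109]), array([0.3199, 0.5139])]
fingertip proj [[259.7627 186.0467]
 [259.7634 189.7614]]
-0.1 0.20804616124378905 [0.3762 0.5027 1.2292 0.0741 0.0049] [0.3922 0.5478 0.0248]
-0.1 0.20596821277975996 [0.3761 0.5027 1.2289 0.052  0.0083] [0.3921 0.5479 0.0271]
0.1 0.20435269643142906 [0.3766 0.5037 1.2391 0.0832 0.006 ] [0.3922 0.549  0.0239]
0.1 0.20165573258356762 [0.3774 0.5049 1.2324 0.1424 0.0137] [0.3932 0.5497 0.0181]
0.3 0.1830357142857143 [ 0.3779  0.5065  1.2367  0.226  -0.0065] [0.3932 0.5507 0.0094]
0.3 0.21915991156963888 [0.3784 0.5076 1.2413 0.2966 0.0043] [0.3933 0.5511 0.0021]
0.5 0.18598922247882987 [0.3776 0.5064 1.2384 0.2101 0.0081] [0.3929 0.5508 0.0111]
0.5 0.19600670629477213 [ 0.3787  0.5051  1.253   0.2299 -0.0045] [0.3933 0.5495 0.0089]
0.8 0.2593133674214755 [ 0.3771  0.5055  1.2865  0.236  -0.0228] [0.3902 0.5503 0.0087]
0.8 0.18780864197530867 [ 0.3781  0.5061  1.2437  0.1941 -0.0093] [0.3932 0.5507 0.0127]
```

```bash
python3 - <<'E'
from fit import *
c8=np.load("w8.npy",allow_pickle=True).item();c6=np.load("w6.npy",allow_pickle=True).item()
def tri(a,b):
    o1,d1=ray(c6,a);o2,d2=ray(c8,b);d1/=np.linalg.norm(d1);d2/=np.linalg.norm(d2)
    s=np.linalg.lstsq(np.c_[d1,-d2],o2-o1,rcond=None)[0];P,Q=o1+s[0]*d1,o2+s[1]*d2;return (P+Q)/2,np.linalg.norm(P-Q)
for v in(171,172.5,174,175.5): print(v,tri((306,v),(261,204.5)))
im=cv2.imread("pics/w6.png");v=im.max(2).astype(int);sat=v-im.min(2)
for y in range(164,212): print(y,"".join(("D" if v[y,x]<75 else "d" if v[y,x]<90 and sat[y,x]<9 else "b" if v[y,x]<122 and sat[y,x]<9 else "f" if sat[y,x]<16 else "." ) for x in range(212,312)))
E
```

```text
171 (array([0.3985, 0.5668, 0.0256]), np.float64(0.0018716580850433766))
172.5 (array([0.3985, 0.5654, 0.0305]), np.float64(0.0005698045095443762))
174 (array([0.3985, 0.5641, 0.0354]), np.float64(0.0007054604623494557))
175.5 (array([0.3985, 0.5627, 0.0402]), np.float64(0.0019547031423371385))
164 ....................................................ffffffffffffffffffffffffffffffffffffffffffffffff
165 ....................................................ffffffffffffffffffffffffffffffffffffffffffffffff
166 .....................................................fffffffffffffffffffffffffffffffffffffffffffffff
167 ......DDDDDD.........................................fffffffffffffffffffffffffffffbbbbbbbdbbffffffff
168 ......DDDDDD..........................................fffffffffffffffffffffbbbbbbbdDDDDDDDDdbfffffff
169 .....fDDDDDDD.........................................ffffbddbffffffffbbbbbbdDDDDDDDDDDDDDDdbbffffff
170 .....fDDDDDDD.........................................ddddDDDdbffbddbddDDDDDDDDDDDDDDDDDddddbbbfffff
171 .....DDDDDDDD.......................................fDDDDDDDDDddd
[... 3535 characters left out ...]
...........................................fffffffffffbfffffffffffffff
206 .........fDDDDDDD.........................................................ffffffffffffffffffffffffff
207 ..........fDDDDf..........................................................ffffffffffffffffffffffffff
208 ...........................................................................fffffffffffffffffffffffff
209 ............................................................................ffffffffffffffffffffffff
210 ............................................................................ffffffffffffffffffffffff
211 ............................................................................ffffffffffffffffffffffff
```

```bash
python3 - <<'E'
from fit import *
c=np.load("w2.npy",allow_pickle=True).item()
R=Ro.from_euler("xyz",[-179.5,-.4,154.9],degrees=True);p=np.array([.4636,.3528,.3228])
for x in(-.011,0,.011):
  for z in(-.006,-.025): print(x,z,proj(c,[p+R.apply([x,s*.03,z]) for s in(-1,1)])/.64)
# column edge-profile of fingers in w8 (opening 60)
o=bot.get_obs();R=R_(o);p=o["ee_pos"];c=bot.calibration("wrist")
print("now",o["opening"],[proj(c,[p+R.apply([x,s*.03,-.006]) for s in(-1,1)]) for x in(-.011,.011)])
im=cv2.imread("pics/w8.png");v=im.max(2).astype(int)
for y in range(225,330,5): print(y,"".join("D" if v[y,x]<50 else "d" if v[y,x]<90 else "-" if v[y,x]<120 else " " for x in range(140,380,3)))
E
```

```text
-0.011 -0.006 [[331.9858 391.7852]
 [479.0777 391.7387]]
-0.011 -0.025 [[324.3235 416.873 ]
 [486.5424 416.8242]]
0 -0.006 [[330.5235 367.3788]
 [480.482  367.33  ]]
0 -0.025 [[322.5193 390.4661]
 [488.2778 390.4144]]
0.011 -0.006 [[329.0243 341.9928]
 [481.9217 341.9416]]
0.011 -0.025 [[320.6626 362.8632]
 [490.0634 362.8084]]
now 0.05976815475846522 [array([[212.7932, 249.6913],
       [306.9463, 249.6196]]), array([[210.9104, 217.8009],
       [308.8022, 217.7411]])]
225 DDDD         -        -                                                         
230 DDDDd         -----    -                                                       -
235 dDDDDd        -----     -                                                --ddddd
240 dDDDDDd                                                              -dddddddddd
245 dDDDDDD-                 -                                     --ddddddddddddddd
250 DDDDDDDD-      -dddDD     -                              --dDD---ddddddddddddddd
255 DDDDDDDDD     -dddDDD      -                        --ddd-ddDDd---dddddddddddddd
260 DDDDDDDDDD dDDddddDDD-    
[... 459 characters left out ...]
DDDDDDDddddDDDDddddd
290 DDDDDDDDDDDd -DDDDDDDdddddddddddd------ddd------------------dDDDDDD- -DDDDDDDddd
295 DDDDDDDDDDDDd-DDDDDDddddd------d-----------------------------DDDDDD-dDDDDDDDDDDd
300 DDDDDDDDDDDDDDDDDDDDddd--------------------------------------dDDDDDDDDDDDDddDDDD
305 DDDDDDDDDDDDDDDDDDDddd----------------------------------------DDDDDDDDDDDDDDDDDD
310 DDDDDDDDDDDDDDDDDDDdd-----------------------------------------dDDDDDDDDDDDDDDDDD
315 DDDDDDDDDDDDDDDDDDd--------------------------------------------DDdDDDDDDDDDDDDDD
320 DDDDDDDDDDDDDDDDDD---------------------------------------------dDDDDDDDDDDDDDDDD
325 DDDDDDDDDDDDDDDDDd----------------------------------------------DDDDDDDDDDDDDDDD
```

The fingers show in the wrist view at about 31 mm behind the reported TCP: tips are at row ~388 with spacing ~179 px, against 150 px expected. That explains both failed grips, so from here I go 31 mm deeper along tool z.

```bash
python3 -m crank '[{"gripper":50,"travel":[-9.7,0.4,40],"twist":[0,0,0]},{"gripper":50,"travel":[-9.7,0.4,40],"twist":[0,0,0]},{"gripper":50,"travel":[-9.7,0.4,40],"twist":[0,0,0]},{"gripper":50,"travel":[-9.7,0.4,40],"twist":[0,0,0]},{"gripper":50,"travel":[-9.7,0.4,40],"twist":[0,0,0]},{"gripper":50,"travel":[0,0,32],"twist":[0,0,0]},{"gripper":50,"travel":[0,0,32],"twist":[0,0,0]},{"gripper":50,"travel":[0,0,16],"twist":[0,0,0]},{"gripper":50,"travel":[0,0,15],"twist":[0,0,0]},{"gripper":50,"travel":[0,0,0],"twist":[0,0,0]}]'
python3 -m crank '[{"gripper":0,"travel":[0,0,0],"twist":[0,0,0]},{"gripper":0,"travel":[0,0,0],"twist":[0,0,0]},{"gripper":0,"travel":[0,0,0],"twist":[0,0,0]},{"gripper":0,"travel":[0,0,0],"twist":[0,0,0]},{"gripper":0,"travel":[0,0,0],"twist":[0,0,0]},{"gripper":0,"travel":[0,0,0],"twist":[0,0,0]}]' 80
```

```text
time: 18.32
ee_pos: [0.3914, 0.5455, -0.0299]
tcp_rot: [180.0, -0.1, -109.0]
wrist_force: [0.5, -0.5, -0.2]
opening: 0.0499
grasp_force: 0.0
time: 19.08
ee_pos: [0.3922, 0.5467, -0.0278]
tcp_rot: [-180.0, 0.1, -109.0]
wrist_force: [0.0, 1.1, 6.1]
opening: 0.0107
grasp_force: 80.1
```

```bash
python3 -m crank '[{"gripper":0,"travel":[0,0,-5],"twist":[0,0,0]},{"gripper":0,"travel":[0,0,-10],"twist":[0,0,0]},{"gripper":0,"travel":[0,0,-20],"twist":[0,0,0]},{"gripper":0,"travel":[0,0,-30],"twist":[0,0,0]},{"gripper":0,"travel":[0,0,-40],"twist":[0,0,0]},{"gripper":0,"travel":[10,-5,-40],"twist":[0,0,0]},{"gripper":0,"travel":[20,-10,-40],"twist":[0,0,0]},{"gripper":0,"travel":[30,-15,-20],"twist":[0,0,0]},{"gripper":0,"travel":[30,-15,0],"twist":[0,0,0]},{"gripper":0,"travel":[20,-5,0],"twist":[0,0,0]},{"gripper":0,"travel":[5,0,0],"twist":[0,0,0]},{"gripper":0,"travel":[0,0,0],"twist":[0,0,0]}]'
python3 - <<'E'
from h import *
F=[]
for i in range(3):
    a=bot.camera("scene");o=bot.get_obs();F.append([*o["wrist_force"],*o["torque"],o["opening"]])
print(np.array(F));print(o["q"])
cv2.imwrite("pics/sc9.png",a[:,:,::-1])
E
```

```text
time: 20.58
ee_pos: [0.4015, 0.4213, 0.177]
tcp_rot: [-180.0, 0.1, -109.0]
wrist_force: [-0.2, 0.3, -5.5]
opening: 0.0106
grasp_force: 78.5
[[-0.3985  0.5335 -5.5677  0.4249 -0.1375  0.0352  0.0105]
 [-0.2794  0.3729 -5.5077  0.3994 -0.1779 -0.017   0.0103]
 [ 1.0689 -1.3319 -4.812   0.3766 -0.1385  0.0082  0.0106]]
[ 46.4173   9.053   12.1303  93.0714  -0.0089 -24.6266]
```

```bash
python3 -m crank '[{"gripper":0,"travel":[0,0,0],"twist":[0,-0.1,0]},{"gripper":0,"travel":[0,0,0],"twist":[0,-0.18,0]},{"gripper":0,"travel":[0,0,0],"twist":[0,-0.18,0]},{"gripper":0,"travel":[0,0,0],"twist":[0,-0.18,0]},{"gripper":0,"travel":[0,0,0],"twist":[0,-0.18,0]},{"gripper":0,"travel":[0,0,0],"twist":[0,-0.18,0]},{"gripper":0,"travel":[0,0,0],"twist":[0,-0.18,0]},{"gripper":0,"travel":[0,0,0],"twist":[0,-0.18,0]},{"gripper":0,"travel":[0,0,0],"twist":[0,-0.18,0]},{"gripper":0,"travel":[0,0,0],"twist":[0,-0.13,0]},{"gripper":0,"travel":[0,0,0],"twist":[0,0,0]},{"gripper":0,"travel":[0,0,0],"twist":[0,0,0]}]'
python3 - <<'E'
from h import *
F=[]
for i in range(3):
    a=bot.camera("scene");o=bot.get_obs();F.append([*o["wrist_force"],*o["torque"],o["opening"]])
print(np.array(F));print(o["q"],R_(o).as_matrix()[:,2])
im=bot.camera("wrist");t=bot.camera("top");cv2.imwrite("pics/sc9.png",a[:,:,::-1]);cv2.imwrite("pics/w9.png",im[:,:,::-1]);cv2.imwrite("pics/t9.png",t[:,:,::-1])
c=bot.calibration("wrist");np.save("w9.npy",c,allow_pickle=True)
E
```

```text
time: 22.22
ee_pos: [0.4504, 0.4396, 0.1925]
tcp_rot: [173.9, 84.7, -113.8]
wrist_force: [-0.1, -0.3, -5.1]
opening: 0.0106
grasp_force: 79.4
[[-1.0513  0.6595 -5.014  -1.7204  0.5447  0.0347  0.0107]
 [-0.1261 -0.1686 -5.9615 -1.8153  0.5709 -0.0145  0.0105]
 [ 0.2956  0.445  -4.6068 -1.7667  0.6146 -0.0099  0.0107]]
[ 21.2615 -27.9357 -65.4605 -29.5376  50.6841  -5.8872] [ 0.3042  0.9485 -0.088 ]
```

```bash
python3 - <<'E'
from h import *
o=bot.get_obs();delta(o["ee_pos"]+[.008,.03,-.06])
delta(o["ee_pos"]+[0,0,-.01])
print(R_(o).as_matrix())
E
```

```text
travel [57.0622  1.2608 36.143 ] twist None
travel [ 9.9615 -0.0503  0.8754] twist None
[[-0.0316 -0.952   0.3044]
 [-0.0818  0.306   0.9485]
 [-0.9961  0.005  -0.0875]]
```

```bash
python3 -m crank '[{"gripper":0,"travel":[0,0,15],"twist":[0,0,0]},{"gripper":0,"travel":[15,0.5,15],"twist":[0,0,0]},{"gripper":0,"travel":[20,0.5,6],"twist":[0,0,0]},{"gripper":0,"travel":[15,0,1],"twist":[0,0,0]},{"gripper":0,"travel":[7,0,0],"twist":[0,0,0]},{"gripper":0,"travel":[0,0,0],"twist":[0,0,0]}]'
python3 -m crank '[{"gripper":0,"travel":[4,0,0.4],"twist":[0,-0.03,0]},{"gripper":0,"travel":[4,0,0.4],"twist":[0,-0.03,0]},{"gripper":0,"travel":[4,0,0.4],"twist":[0,-0.03,0]}]'
```

```text
time: 23.22
ee_pos: [0.4592, 0.4701, 0.134]
tcp_rot: [175.5, 84.9, -112.4]
wrist_force: [0.0, 1.0, -5.4]
opening: 0.0104
grasp_force: 79.3
time: 23.6
ee_pos: [0.4598, 0.4708, 0.1239]
tcp_rot: [49.2, 89.6, 121.4]
wrist_force: [0.8, 0.3, -5.1]
opening: 0.0103
grasp_force: 79.4
```

```bash
python3 -m crank '[{"gripper":0,"travel":[0,0,0],"twist":[0,-0.05,0]},{"gripper":0,"travel":[0,0,0],"twist":[0,-0.05,0]},{"gripper":0,"travel":[3,0,0],"twist":[0,0,0]},{"gripper":0,"travel":[3,0,0],"twist":[0,0,0]},{"gripper":0,"travel":[0,0,0],"twist":[0,0,0]}]'
python3 - <<'E'
from h import *
o=bot.get_obs();print(R_(o).as_matrix(),o["q"])
E
```

```text
time: 24.22
ee_pos: [0.4597, 0.4713, 0.1171]
tcp_rot: [3.1, 84.2, 75.3]
wrist_force: [-0.2, -0.5, -5.2]
opening: 0.0103
grasp_force: 79.4
[[ 0.0259 -0.9519  0.3052]
 [ 0.0984  0.3063  0.9468]
 [-0.9948  0.0055  0.1016]] [ 25.1054  16.0316 -62.1463 -86.7012  46.7095   6.5429]
```

```bash
python3 -m crank '[{"gripper":0,"travel":[1.5,0,-0.1],"twist":[0,0,0]},{"gripper":0,"travel":[1.5,0,-0.1],"twist":[0,0,0]},{"gripper":0,"travel":[0,0,0],"twist":[0,0,0]}]'
python3 -m crank '[{"gripper":0,"travel":[1.5,0,-0.1],"twist":[0,0,0]},{"gripper":0,"travel":[1.5,0,-0.1],"twist":[0,0,0]},{"gripper":0,"travel":[0,0,0],"twist":[0,0,0]}]'
```

```text
time: 24.6
ee_pos: [0.4597, 0.4716, 0.1172]
tcp_rot: [0.2, 83.9, 72.4]
wrist_force: [-7.5, -8.3, 13.7]
opening: 0.0108
grasp_force: 80.8
time: 24.98
ee_pos: [0.4599, 0.472, 0.1175]
tcp_rot: [-2.4, 83.6, 69.9]
wrist_force: [-12.8, -11.6, 29.1]
opening: 0.0106
grasp_force: 81.5
```

```bash
python3 -m crank '[{"gripper":0,"travel":[-2.5,0,0.2],"twist":[0,0,0]},{"gripper":0,"travel":[-2.5,0,0.2],"twist":[0,0,0]},{"gripper":0,"travel":[0,0,0],"twist":[0,0,0]}]'
python3 -m crank '[{"gripper":50,"travel":[0,0,0],"twist":[0,0,0]},{"gripper":50,"travel":[0,0,0],"twist":[0,0,0]},{"gripper":50,"travel":[0,0,0],"twist":[0,0,0]},{"gripper":50,"travel":[0,0,0],"twist":[0,0,0]},{"gripper":50,"travel":[0,0,-20],"twist":[0,0,0]},{"gripper":50,"travel":[0,0,-40],"twist":[0,0,0]},{"gripper":50,"travel":[-10,0,-40],"twist":[0,0,0]},{"gripper":50,"travel":[0,0,0],"twist":[0,0,0]}]' 
python3 - <<'E'
from h import *
o=bot.get_obs();print(o["q"],o["ee_pos"],o["wrist_force"])
c=bot.calibration("wrist");np.save("w10.npy",c,allow_pickle=True);im=bot.camera("wrist")[:,:,::-1].copy();cv2.imwrite("pics/w10.png",im)
t=bot.camera("top")[:,:,::-1].copy();s=bot.camera("scene")[:,:,::-1].copy();cv2.imwrite("pics/t10.png",t);cv2.imwrite("pics/s10.png",s)
C=bot.calibration("top");print(proj(C,[[.44,.42,.012]]))
v=t.max(2).astype(int)
for y in range(195,240): print(y,"".join("D" if v[y,x]<45 else "d" if v[y,x]<80 else "-" if v[y,x]<100 else " " for x in range(118,180)))
E
```

```text
time: 25.35
ee_pos: [0.4598, 0.4715, 0.117]
tcp_rot: [2.2, 84.0, 74.3]
wrist_force: [-1.2, -0.9, 6.8]
opening: 0.0106
grasp_force: 79.4
time: 26.35
ee_pos: [0.4434, 0.3757, 0.1066]
tcp_rot: [3.5, 83.4, 76.1]
wrist_force: [-0.4, 0.7, -0.9]
opening: 0.0504
grasp_force: 0.0
[ 11.9501  20.8538 -65.7672 -99.9125  59.992   11.9639] [0.4434 0.3757 0.1066] [-0.3975  0.6679 -0.8796]
[[143.9808 221.6232]]
195 ----                                                          
196 ----                                   ----                   
197 ----                                   -ddd-                  
198 ----                                  -ddddd-                 
199 ----                                  -dddddd-                
200 ----                                 -dddddddd-               
201 ----                                 -ddDdddddd-              
202 ----                                -dddddddddd-              
203 ---                                 -ddDdddddd-               
204 ----                                -ddDddddd-                
205 ----                       
[... 1613 characters left out ...]
             --ddddddddddddddd
230 ---                                            -dddddddddddddd
231 ---                                             -ddd-----ddddd
232 ---                                             -ddd--  -ddddd
233 ---                                            --dddd---dddddd
234 ---                                            -dddddddddddddd
235 ---                                      ---  -ddddddDdddddddd
236 ---                                         --dddddddddddddddd
237 --                                           --ddddddddddddddd
238 - -                                           --ddd---dddddddd
239 --                                             -ddd- --ddddddd
```

```bash
python3 -m crank '[{"gripper":60,"travel":[-50,0,-10],"twist":[0,0.1,0]},{"gripper":60,"travel":[-50,0,0],"twist":[0,0.18,0]},{"gripper":60,"travel":[-50,0,0],"twist":[0,0.18,0]},{"gripper":60,"travel":[-40,0,0],"twist":[0,0.18,0]},{"gripper":60,"travel":[-20,0,-20],"twist":[0,0.18,0]},{"gripper":60,"travel":[0,0,0],"twist":[0,0.18,0]},{"gripper":60,"travel":[0,0,0],"twist":[0,0.18,0]},{"gripper":60,"travel":[0,0,0],"twist":[0,0.18,0]},{"gripper":60,"travel":[0,0,0],"twist":[0,0.18,0]},{"gripper":60,"travel":[0,0,0],"twist":[0,0.1,0]},{"gripper":60,"travel":[0,0,0],"twist":[0,0,0]}]' 
python3 - <<'E'
from fit import *
o=bot.get_obs();print(o["q"],o["ee_pos"],o["tcp_rot"])
delta([.44,.40,.36],[180,0,162])
# standing fit on top picture
t=cv2.imread("pics/t10.png");C=bot.calibration("top");v=t.max(2)
m=(v<85).astype(np.uint8);m[:211]=0;m[230:]=0;m[:,:130]=0;m[:,153:]=0;M=cv2.resize(m*255,None,fx=4,fy=4,interpolation=cv2.INTER_LINEAR)>127
def sm(p):
    R=Ro.from_euler("z",p[2]).as_matrix();r=np.zeros((384*4,512*4),np.uint8)
    for b in BX: cv2.fillConvexPoly(r,cv2.convexHull((proj(C,b@R.T+[p[0],p[1],0])*4+1.5).astype(np.int32)),1)
    return r>0
f=lambda p:1-(sm(p)&M).sum()/(sm(p)|M).sum()
for y0 in(-.5,-.2):
    p0=np.array([.444,.422,y0]);r=minimize(f,p0,method="Nelder-Mead",options=dict(initial_simplex=np.vstack([p0]+[p0+np.diag([.01,.01,.2])[i] for i in range(3)])))
    print(r.fun,r.x,np.degrees(r.x[2]))
E
```

```text
time: 27.88
ee_pos: [0.525, 0.3833, 0.1653]
tcp_rot: [179.7, 45.1, -109.0]
wrist_force: [0.3, -0.7, -0.5]
opening: 0.06
grasp_force: 0.0
[ 20.4953 -15.251  -25.1085  47.8516  33.3838 -40.7355] [0.525  0.3833 0.1653] [ 179.6882   45.0996 -108.9761]
travel [-129.5629   86.5855 -145.3104] twist [0.6129 0.6153 1.468 ]
0.14434401533826346 [ 0.4439  0.4305 -0.3505] -20.082880837744636
0.14430449069003282 [ 0.444   0.4297 -0.3178] -18.20767472516799
```

```bash
python3 -m crank '[{"gripper":60,"travel":[-32,22,-36],"twist":[0,0,0]},{"gripper":60,"travel":[-32,22,-36],"twist":[0,0,0]},{"gripper":60,"travel":[-32,22,-36],"twist":[0,0,0]},{"gripper":60,"travel":[-32,22,-36],"twist":[0,0,0]},{"gripper":60,"travel":[0,0,0],"twist":[0.0875,0.088,0.188]},{"gripper":60,"travel":[0,0,0],"twist":[0.0613,0.0615,0.1468]},{"gripper":60,"travel":[0,0,0],"twist":[0.0613,0.0615,0.1468]},{"gripper":60,"travel":[0,0,0],"twist":[0.0613,0.0615,0.1468]},{"gripper":60,"travel":[0,0,0],"twist":[0.0613,0.0615,0.1468]},{"gripper":60,"travel":[0,0,0],"twist":[0.0613,0.0615,0.1468]},{"gripper":60,"travel":[0,0,0],"twist":[0.0613,0.0615,0.1468]},{"gripper":60,"travel":[0,0,0],"twist":[0.0613,0.0615,0.1468]}]' 
python3 - <<'E'
from fit import *
o=bot.get_obs();print(o["q"],o["ee_pos"],o["tcp_rot"])
yaw=-18.5;m=np.array([.444,.428]);X=np.array([np.cos(np.radians(yaw)),np.sin(np.radians(yaw)),0])
z=.342*X+[0,0,-.94]
tcp=np.array([*m,.112])+(.019+.031+.003)*z;print(tcp,tcp-.14*z);delta(tcp-.14*z,[180,20,180+yaw])
E
```

```text
time: 29.38
ee_pos: [0.4388, 0.3991, 0.3549]
tcp_rot: [174.8, 7.5, 177.3]
wrist_force: [0.2, 0.9, 0.2]
opening: 0.0601
grasp_force: 0.0
[ 43.2228   7.9009  30.8717 104.051   -1.7441  45.4973] [0.4388 0.3991 0.3549] [174.8204   7.4769 177.2508]
[0.4612 0.4222 0.0622] [0.4158 0.4374 0.1938]
travel [ 45.5618  22.941  159.2018] twist [ 0.1549 -0.2292  0.2577]
```

```bash
python3 -m crank '[{"gripper":60,"travel":[15,8,40],"twist":[0,0,0]},{"gripper":60,"travel":[15,8,40],"twist":[0,0,0]},{"gripper":60,"travel":[15,8,40],"twist":[0,0,0]},{"gripper":60,"travel":[0,0,0],"twist":[0.0775,-0.1146,0.129]},{"gripper":60,"travel":[0,0,0],"twist":[0.0775,-0.1146,0.129]},{"gripper":60,"travel":[0,0,0],"twist":[0,0,0]},{"gripper":60,"travel":[0,0,0],"twist":[0,0,0]}]' 
cat > stand.py <<'E'
from fit import *
o=bot.get_obs();C=bot.calibration("wrist");im=bot.camera("wrist")[:,:,::-1].copy();cv2.imwrite("pics/w11.png",im)
v=im.max(2).astype(int);sat=v-im.min(2)
def sm(p,S=2):
    R=Ro.from_euler("z",p[2]).as_matrix();r=np.zeros((384*S,512*S),np.uint8)
    for b in BX: cv2.fillConvexPoly(r,cv2.convexHull((proj(C,b@R.T+[p[0],p[1],0])*S+S/2-.5).astype(np.int32)),1)
    return r
p0=np.array([.444,.428,-.32])
g=cv2.dilate(sm(p0,1),np.ones((25,25)))
m=((v<125)&(sat<12)).astype(np.uint8)*g;m=cv2.morphologyEx(m,cv2.MORPH_CLOSE,np.ones((3,3)));n,l,s,_=cv2.connectedComponentsWithStats(m);m=(l==1+s[1:,4].argmax()).astype(np.uint8)
M=cv2.resize(m*255,None,fx=2,fy=2,interpolation=cv2.INTER_LINEAR)>127
f=lambda p:1-((sm(p)>0)&M).sum()/((sm(p)>0)|M).sum()
r=minimize(f,p0,method="Nelder-Mead",options=dict(initial_simplex=np.vstack([p0]+[p0+np.diag([.01,.01,.2])[i] for i in range(3)])))
print("start",f(p0),"fit",r.fun,r.x,np.degrees(r.x[2]))
q=np.argwhere(g);a,b=q.min(0),q.max(0);S=sm(r.x,1)
for y in range(a[0],b[0],3): print("".join(" .#o"[S[y,x]+2*m[y,x]] for x in range(a[1],b[1],2)))
yaw=np.degrees(r.x[2]);mm=r.x[:2];X=np.array([np.cos(r.x[2]),np.sin(r.x[2]),0])
z=.342*X+[0,0,-.94];tcp=np.array([*mm,.112])+.053*z;print(tcp);delta(tcp,[180,20,180+yaw]);print(o["q"])
E
python3 stand.py
```

```text
time: 30.25
ee_pos: [0.4116, 0.4346, 0.2328]
tcp_rot: [179.9, 19.9, 162.0]
wrist_force: [0.4, 0.4, 0.6]
opening: 0.0599
grasp_force: 0.0
start 0.17005866589411167 fit 0.15045548045841906 [ 0.4455  0.4259 -0.2992] -17.144177300188286
                                      
                                      
                                      
                                      
                                      
      ..........................      
      .oooooooooooooooooooooooo.      
      .oooooooooooooooooooooooo.      
      .oooooooooooooooooooooooo.      
      .oooooooooooooooooooooooo.      
      .oooooooooooooooooooooooo.      
      .oooooooooooooooooooooooo.      
      .oooooooooooooooooooooooo       
      .oooooooooooooooooooooooo       
      .oooooooooooooooooooooooo       
      .ooooooooooooooooooooooo.       
       ooooooooooooooooooooooo.       
       .oooooooooooooooooooooo.       
       .oooooo.........oooooo.        
       .ooooooo........oooooo.        
       .oooooooooooooooooooooo.       
       .oooooooooooooooooooooo.       
       .oooooooooooooooooooooo.       
        ooooooooooooooooooooo..       
        .....oooooooooooo.            
            .oooooooooooo.            
            .oooooooooooo.            
            .oooooooooooo.            
            .oooooooooooo.            
            .oooooooooooo.            
            .oooooooooooo.            
            ..............            
                                      
                                      
                                      
[0.4629 0.4206 0.0622]
travel [  8.9234   2.3878 178.8314] twist [-0.0034 -0.0011 -0.0151]
[ 56.6      4.7979  11.5855  91.2045 -19.1363  73.6253]
```

```bash
python3 -m crank '[{"gripper":60,"travel":[2.2,0.6,38],"twist":[0,0,-0.015]},{"gripper":60,"travel":[2.2,0.6,38],"twist":[0,0,0]},{"gripper":60,"travel":[2.2,0.6,38],"twist":[0,0,0]},{"gripper":60,"travel":[2.2,0.6,38],"twist":[0,0,0]},{"gripper":60,"travel":[0,0,20],"twist":[0,0,0]},{"gripper":60,"travel":[0,0,7],"twist":[0,0,0]},{"gripper":60,"travel":[0,0,0],"twist":[0,0,0]}]'
python3 -m crank '[{"gripper":0,"travel":[0,0,0],"twist":[0,0,0]},{"gripper":0,"travel":[0,0,0],"twist":[0,0,0]},{"gripper":0,"travel":[0,0,0],"twist":[0,0,0]},{"gripper":0,"travel":[0,0,0],"twist":[0,0,0]},{"gripper":0,"travel":[0,0,0],"twist":[0,0,0]}]' 60
```

```text
time: 31.18
ee_pos: [0.4636, 0.4201, 0.0629]
tcp_rot: [-179.8, 20.0, 162.7]
wrist_force: [-0.7, 0.4, 0.9]
opening: 0.0599
grasp_force: 0.0
time: 31.8
ee_pos: [0.4633, 0.4206, 0.0636]
tcp_rot: [-179.8, 20.1, 162.8]
wrist_force: [-2.2, -3.9, 5.5]
opening: 0.0255
grasp_force: 58.6
```

The grip is good, with an opening of 25.5 mm. I use my last picture for enlarged crops of the hook, from the earlier scene and top pictures, with pixel grids.

```bash
python3 - <<'E'
from h import *
t=cv2.imread("pics/top0.png");s=cv2.imread("pics/scene0.png")
def g(im,x,y,w,h,k,step):
    c=cv2.resize(im[y:y+h,x:x+w],None,fx=k,fy=k,interpolation=cv2.INTER_CUBIC)
    for i in range(0,w,step):
        cv2.line(c,(i*k,0),(i*k,6),(0,255,255),1);cv2.putText(c,str(x+i),(i*k,16),0,.35,(0,255,255),1)
    for j in range(0,h,step):
        cv2.line(c,(0,j*k),(6,j*k),(0,255,255),1);cv2.putText(c,str(y+j),(8,j*k+4),0,.35,(0,255,255),1)
    return c
out=np.zeros((600,800,3),np.uint8)
out[:400,:350]=g(t,200,160,35,40,10,5)
out[:350,352:800]=g(s,196,160,56,44,8,5)[:350,:448]
out[402:600,:400]=g(t,198,160,100,50,4,10)[:198,:400]
out[354:600,402:798]=g(s,235,185,49,41,8,5)[:246,:396] if False else cv2.resize(g(s,190,180,110,70,5,10),(396,252))[:246]
cv2.imwrite("pics/c12.png",out)
E
```

```text
(no output)
```

View pics/c12.png

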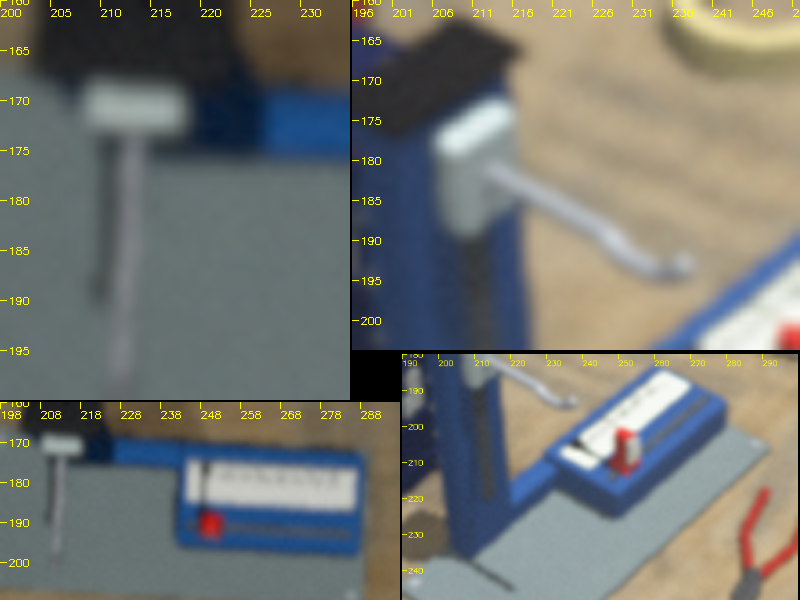

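The hook's tip end is at scene (238,192.5) and top (211.8,200). The rod leaves the carriage at scene (213.2,181) and top (213.1,174). The red marker is at top (250.5,190.5).

```bash
python3 - <<'E'
from h import *
T=bot.calibration("top");S=bot.calibration("scene")
print("tip front top",atz(T,(211.8,200.2),.25)," tip top scene",atz(S,(238,192.3),.254), "level scene z.24",atz(S,(233.9,193.5),.240))
print("rod start top",atz(T,(213.1,174),.246),"scene",atz(S,(213.2,181),.246))
def tri(a,b):
    o1,d1=ray(T,a);o2,d2=ray(S,b)
    s=np.linalg.lstsq(np.c_[d1,-d2],o2-o1,rcond=None)[0];P,Q=o1+s[0]*d1,o2+s[1]*d2;return (P+Q)/2,np.linalg.norm(P-Q)
print(tri((211.8,199.5),(238,192.6)),tri((213.1,174),(213.2,181)))
print("marker top",atz(T,(250.5,190.5),.096))
# overlay hypothesis: yaw, saddle
for yaw in(-3.5,-4.5):
  for sx,sy in((.533,.127),(.540,.126)):
    X=np.array([np.cos(np.radians(yaw)),np.sin(np.radians(yaw)),0]);P=np.array([sx,sy,.24])
    L=[P-.021*X+[0,0,.014],P-.025*X+[0,0,.004],P,P+.045*X+[0,0,.006]]
    print(yaw,sx,sy,"top",proj(T,L).ravel(),"scene",proj(S,L).ravel())
E
```

```text
tip front top [0.5089 0.1282 0.25  ]  tip top scene [0.5047 0.1271 0.254 ] level scene z.24 [0.5217 0.1256 0.24  ]
rod start top [0.6    0.1237 0.246 ] scene [0.605  0.1207 0.246 ]
(array([0.5089, 0.1265, 0.2507]), np.float64(0.005768983472469294)) (array([0.6004, 0.124 , 0.2502]), np.float64(0.0020801243690657897))
marker top [ 0.5529 -0.0047  0.096 ]
-3.5 0.533 0.127 top [211.6794 199.2227 211.865  200.5466 212.3712 193.4232 212.9657 180.3542] scene [235.7509 191.5919 236.9132 194.7351 230.6031 192.3462 219.3341 184.8267]
-3.5 0.54 0.126 top [211.9603 197.1866 212.144  198.5223 212.6502 191.4076 213.2469 178.3399] scene [234.0656 190.5289 235.2308 193.6665 228.9602 191.2977 217.7487 183.8158]
-4.5 0.533 0.127 top [211.5733 199.2163 211.7394 200.5391 212.3712 193.4232 213.1914 180.3674] scene [235.6677 191.655  236.8149 194.8107 230.6031 192.3462 219.5131 184.6982]
-4.5 0.54 0.126 top [211.8542 197.1803 212.0184 198.5147 212.6502 191.4076 213.4725 178.3531] scene [233.9824 190.5916 235.1324 193.7415 228.9602 191.2977 217.9278 183.6881]
```

```bash
python3 -m crank '[{"gripper":0,"travel":[-2,0,-5],"twist":[0,0,0]},{"gripper":0,"travel":[-5,0,-14],"twist":[0,0,0]},{"gripper":0,"travel":[-11,0,-30],"twist":[0,0,0]},{"gripper":0,"travel":[-11,0,-30],"twist":[0,0,0]},{"gripper":0,"travel":[-11,0,-30],"twist":[0,0,0]},{"gripper":0,"travel":[-11,0,-30],"twist":[0,0,0]},{"gripper":0,"travel":[-11,0,-30],"twist":[0,0,0]},{"gripper":0,"travel":[0,0,0],"twist":[-0.04,0,-0.111]},{"gripper":0,"travel":[0,0,0],"twist":[-0.04,0,-0.111]},{"gripper":0,"travel":[-2,-20,0.8],"twist":[0,0,0]},{"gripper":0,"travel":[-4,-40,1.5],"twist":[0,0,0]},{"gripper":0,"travel":[-4,-40,1.5],"twist":[0,0,0]}]'
python3 -m crank '[{"gripper":0,"travel":[-4,-45,1.5],"twist":[0,0,0]},{"gripper":0,"travel":[-4,-45,1.5],"twist":[0,0,0]},{"gripper":0,"travel":[-4,-45,1.5],"twist":[0,0,0]},{"gripper":0,"travel":[-4,-35,1.5],"twist":[0,0,0]},{"gripper":0,"travel":[-2,-18,0.7],"twist":[0,0,0]},{"gripper":0,"travel":[0,0,0],"twist":[0,0,0]},{"gripper":0,"travel":[0,0,0],"twist":[0,0,0]},{"gripper":0,"travel":[0,0,0],"twist":[0,0,0]}]'
python3 - <<'E'
from h import *
F=[];
for n in("scene","top","wrist","scene","top"):
    im=bot.camera(n)[:,:,::-1];o=bot.get_obs();F.append([*o["wrist_force"],*o["torque"],o["opening"]]);cv2.imwrite(f"pics/{n}13.png",im)
print(np.mean(F,0),np.std(F,0));print(o["ee_pos"],o["tcp_rot"],o["q"],o["time"])
delta([.4747,.1306,.2456],[180,20.1,176.3]);delta([.5516,.1258,.2456])
E
```

```text
time: 33.3
ee_pos: [0.4674, 0.3196, 0.2432]
tcp_rot: [-179.7, 20.0, 176.4]
wrist_force: [0.0, -0.7, -4.8]
opening: 0.0247
grasp_force: 60.4
time: 34.3
ee_pos: [0.4745, 0.1324, 0.2435]
tcp_rot: [-179.7, 20.0, 176.4]
wrist_force: [0.4, 0.5, -6.1]
opening: 0.025
grasp_force: 60.8
[ 0.0606 -0.3291 -5.3455  0.0709  0.6581 -0.0065  0.0251] [0.4208 0.3496 0.2802 0.0094 0.0206 0.0489 0.0001]
[0.4745 0.1321 0.2434] [-179.7098   19.9716  176.3629] [ 21.0067 -21.8621 -11.382   82.3174  -8.4543  23.3411] 34.55
travel [-1.0356 -1.4537 -1.9642] twist [-0.0047 -0.0022  0.001 ]
travel [-73.4516  -1.2324  24.3516] twist None
```

```bash
python3 -m crank '[{"gripper":0,"travel":[-9.2,-0.2,3],"twist":[0,0,0]},{"gripper":0,"travel":[-9.2,-0.2,3],"twist":[0,0,0]},{"gripper":0,"travel":[-9.2,-0.2,3],"twist":[0,0,0]},{"gripper":0,"travel":[-9.2,-0.2,3],"twist":[0,0,0]},{"gripper":0,"travel":[0,0,0],"twist":[0,0,0]}]'
python3 - <<'E'
from h import *
T=bot.calibration("top");
o=bot.get_obs();print(o["ee_pos"],o["wrist_force"]);delta([.5516,.1258,.2460])
im=bot.camera("top");v=im.max(2).astype(int)
print(proj(T,[[.506,.1286,.25],[.531,.127,.244],[.6,.122,.25]]))
for y in range(168,204,2): print(y,"".join("%4d"%v[y,x] for x in range(200,226)))
E
```

```text
time: 35.17
ee_pos: [0.5137, 0.1281, 0.2445]
tcp_rot: [-179.7, 20.0, 176.3]
wrist_force: [-0.3, -1.0, -6.0]
opening: 0.0254
grasp_force: 60.7
[0.5137 0.1281 0.2445] [-0.3434 -0.9524 -5.9533]
travel [-36.1993   0.1868  11.5339] twist None
[[211.6961 201.0426]
 [212.2752 193.9178]
 [213.4982 173.8786]]
168  106 104  98  87  77  70  57  55  74 102 109 104  97  92  89  86  80  70  53  40  37  38  36  39  44  48
170  110 107 108 106 104  98  92  90 117 150 165 166 162 163 163 162 157 138  95  59  50  49  49  48  48  54
172  108 107 108 108 107 108 106 106 115 126 133 134 141 143 141 139 135 121  85  59  51  51  51  51  50  61
174  108 108 110 110 110 108 109 108 106  94  75  77 102 114  95  70  62  59  53  54  57  56  53  53  55  66
176  109 108 108 108 108 107 108 108 108  97  80  84 113 123 106  94  91  90  90  90  89  87  87  86  85  89
178  109 108 108 108 107 107 107 109 106  98  79  86 115 122 111 108 109 111 111 110 111 110 110 110 110 111
180  103 103 104 106 107 107 108 108 106  99  80  86 114 121 110 106 110 110 112 111 110 112 111 110 114 112
182   71  71  76  82  89  87  94 10
[... 463 characters left out ...]
71  61  60  62  61  65  71  84 102 110 111 110
192   57  58  59  59  59  59  60  55  58  59  73  98 110  93  69  59  60  61  58  58  62  78  99 109 113 113
194   58  59  60  59  58  59  57  58  59  62  76 105 118  95  67  61  60  59  60  60  64  77 100 111 112 112
196   59  60  58  59  57  57  58  57  59  61  73  98 105  86  65  60  57  59  62  70  84  95 105 112 112 112
198   60  57  56  57  51  51  49  50  53  53  58  69  68  61  55  58  57  60  66  81  99 107 109 111 111 112
200   56  53  49  50  44  37  28  36  38  44  49  59  54  47  47  48  44  42  46  51  64  82 102 110 112 112
202   48  40  30  35  38  32  28  32  34  35  43  44  42  37  41  34  33  30  28  23  38  68  98 110 114 114
```

```bash
python3 -m crank '[{"gripper":0,"travel":[-9,0,2.9],"twist":[0,0,0]},{"gripper":0,"travel":[-9,0,2.9],"twist":[0,0,0]},{"gripper":0,"travel":[-9,0,2.9],"twist":[0,0,0]},{"gripper":0,"travel":[-9,0,2.9],"twist":[0,0,0]},{"gripper":0,"travel":[0,0,0],"twist":[0,0,0]}]'
python3 -m crank '[{"gripper":0,"travel":[0.6,0,1.7],"twist":[0,0,0]},{"gripper":0,"travel":[0.6,0,1.7],"twist":[0,0,0]},{"gripper":0,"travel":[0.6,0,1.7],"twist":[0,0,0]},{"gripper":0,"travel":[0.6,0,1.7],"twist":[0,0,0]},{"gripper":0,"travel":[0.8,0,2.2],"twist":[0,0,0]},{"gripper":0,"travel":[0.8,0,2.2],"twist":[0,0,0]},{"gripper":0,"travel":[0.8,0,2.2],"twist":[0,0,0]},{"gripper":0,"travel":[0.8,0,2.2],"twist":[0,0,0]}]'
```

```text
time: 35.85
ee_pos: [0.5514, 0.1257, 0.2459]
tcp_rot: [-179.7, 20.0, 176.3]
wrist_force: [0.6, -0.1, -4.5]
opening: 0.0249
grasp_force: 60.7
time: 36.85
ee_pos: [0.5509, 0.1258, 0.2295]
tcp_rot: [-179.7, 20.0, 176.3]
wrist_force: [-0.1, -0.3, -5.9]
opening: 0.0249
grasp_force: 60.7
```

```bash
python3 -m crank '[{"gripper":0,"travel":[1.03,0,2.82],"twist":[0,0,0]},{"gripper":0,"travel":[1.03,0,2.82],"twist":[0,0,0]},{"gripper":0,"travel":[1.03,0,2.82],"twist":[0,0,0]},{"gripper":0,"travel":[1.03,0,2.82],"twist":[0,0,0]},{"gripper":0,"travel":[1.03,0,2.82],"twist":[0,0,0]},{"gripper":0,"travel":[1.03,0,2.82],"twist":[0,0,0]},{"gripper":0,"travel":[1.03,0,2.82],"twist":[0,0,0]},{"gripper":0,"travel":[1.03,0,2.82],"twist":[0,0,0]},{"gripper":0,"travel":[1.03,0,2.82],"twist":[0,0,0]},{"gripper":0,"travel":[1.03,0,2.82],"twist":[0,0,0]},{"gripper":0,"travel":[1.03,0,2.82],"twist":[0,0,0]},{"gripper":0,"travel":[1.03,0,2.82],"twist":[0,0,0]}]'
python3 - <<'E'
from h import *
F=[]
for i in range(4): bot.camera("top");o=bot.get_obs();F.append([*o["wrist_force"],*o["torque"]])
print(np.mean(F,0),o["ee_pos"])
E
```

```text
time: 38.35
ee_pos: [0.5509, 0.1257, 0.1935]
tcp_rot: [-179.7, 20.0, 176.3]
wrist_force: [0.6, 0.7, -4.2]
opening: 0.025
grasp_force: 60.8
[ 0.3462  0.5011 -4.0702  0.1759  0.4522  0.0277] [0.5508 0.1256 0.1937]
```

The hook carries load: Fz went from −5.35 to −4.07 N. I'm continuing to lower.

```bash
for i in 1; do python3 -m crank '[{"gripper":0,"travel":[1.03,0,2.82],"twist":[0,0,0]},{"gripper":0,"travel":[1.2,0,3.3],"twist":[0,0,0]},{"gripper":0,"travel":[1.2,0,3.3],"twist":[0,0,0]},{"gripper":0,"travel":[1.2,0,3.3],"twist":[0,0,0]},{"gripper":0,"travel":[1.2,0,3.3],"twist":[0,0,0]},{"gripper":0,"travel":[1.2,0,3.3],"twist":[0,0,0]},{"gripper":0,"travel":[1.2,0,3.3],"twist":[0,0,0]},{"gripper":0,"travel":[1.2,0,3.3],"twist":[0,0,0]},{"gripper":0,"travel":[1.2,0,3.3],"twist":[0,0,0]},{"gripper":0,"travel":[1.2,0,3.3],"twist":[0,0,0]},{"gripper":0,"travel":[1.2,0,3.3],"twist":[0,0,0]},{"gripper":0,"travel":[1.03,0,2.82],"twist":[0,0,0]}]'; done
python3 -m crank '[{"gripper":0,"travel":[1.03,0,2.82],"twist":[0,0,0]},{"gripper":0,"travel":[1.03,0,2.82],"twist":[0,0,0]},{"gripper":0,"travel":[1.03,0,2.82],"twist":[0,0,0]},{"gripper":0,"travel":[1.03,0,2.82],"twist":[0,0,0]},{"gripper":0,"travel":[1.03,0,2.82],"twist":[0,0,0]},{"gripper":0,"travel":[1.03,0,2.82],"twist":[0,0,0]},{"gripper":0,"travel":[0.8,0,2.2],"twist":[0,0,0]},{"gripper":0,"travel":[0,0,0],"twist":[0,0,0]}]'
python3 - <<'E'
from h import *
F=[]
for i in range(6): bot.camera("top");o=bot.get_obs();F.append([*o["wrist_force"],*o["torque"]])
print(np.mean(F,0),np.std(F,0),o["ee_pos"],o["time"])
E
```

```text
time: 40.05
ee_pos: [0.5509, 0.1255, 0.1524]
tcp_rot: [-179.7, 20.0, 176.3]
wrist_force: [-0.3, 1.6, -1.5]
opening: 0.0254
grasp_force: 61.1
time: 41.05
ee_pos: [0.5508, 0.1254, 0.1321]
tcp_rot: [-179.7, 20.0, 176.3]
wrist_force: [0.4, 3.4, -0.9]
opening: 0.0253
grasp_force: 61.2
[-0.1024  2.7745 -0.2465  0.6059  0.3745  0.1848] [0.4239 0.245  0.5158 0.0348 0.0297 0.0306] [0.5508 0.1254 0.1323] 41.35
```

Fy of 2.8 N shows the rod bearing on the side of the bore, so the bracket needs about 5 mm toward +y. I correct that first, then balance the weight.

```bash
python3 -m crank '[{"gripper":0,"travel":[0,1.6,0],"twist":[0,0,0]},{"gripper":0,"travel":[0,1.7,0],"twist":[0,0,0]},{"gripper":0,"travel":[0,1.7,0],"twist":[0,0,0]},{"gripper":0,"travel":[0,0,0],"twist":[0,0,0]}]'
python3 - <<'E'
from h import *
F=[]
for i in range(8): bot.camera("top");o=bot.get_obs();F.append([*o["wrist_force"],*o["torque"]])
print(np.mean(F,0),np.std(F,0),o["ee_pos"],o["time"])
E
```

```text
time: 41.85
ee_pos: [0.551, 0.129, 0.1319]
tcp_rot: [-179.6, 20.0, 176.3]
wrist_force: [-0.3, -6.1, -0.6]
opening: 0.0251
grasp_force: 61.5
[-0.5768 -6.4856 -0.5107 -1.3432  0.4108 -0.3976] [0.6417 0.3939 0.4649 0.022  0.0274 0.0216] [0.551  0.129  0.1318] 42.25
```

```bash
python3 -m crank '[{"gripper":0,"travel":[0,-1.6,0],"twist":[0,0,0]},{"gripper":0,"travel":[0,-1.7,0],"twist":[0,0,0]},{"gripper":0,"travel":[0,0,0],"twist":[0,0,0]}]'
python3 - <<'E'
from h import *
F=[]
for i in range(8): bot.camera("top");o=bot.get_obs();F.append([*o["wrist_force"],*o["torque"]])
print(np.mean(F,0),np.std(F,0),o["ee_pos"],o["time"])
E
```

```text
time: 42.62
ee_pos: [0.5509, 0.1269, 0.1322]
tcp_rot: [-179.7, 20.0, 176.3]
wrist_force: [0.3, -0.9, 0.3]
opening: 0.0256
grasp_force: 61.3
[ 0.0098 -1.8566 -0.4566 -0.3632  0.3427 -0.106 ] [0.3509 0.5688 0.5777 0.0635 0.0346 0.0317] [0.5509 0.1269 0.1322] 43.025
```

```bash
python3 -m crank '[{"gripper":0,"travel":[0.9,-0.6,2.5],"twist":[0,0,0]},{"gripper":0,"travel":[0.9,-0.6,2.5],"twist":[0,0,0]},{"gripper":0,"travel":[0.9,0,2.5],"twist":[0,0,0]},{"gripper":0,"travel":[0,0,0],"twist":[0,0,0]}]'
python3 - <<'E'
from h import *
F=[]
for i in range(14): bot.camera("top");o=bot.get_obs();F.append([*o["wrist_force"],*o["torque"]])
print(np.mean(F,0),np.std(F,0),o["ee_pos"],o["time"])
E
```

```text
time: 43.52
ee_pos: [0.5509, 0.1261, 0.124]
tcp_rot: [-179.8, 20.0, 176.3]
wrist_force: [0.3, 3.7, 0.6]
opening: 0.0249
grasp_force: 61.2
[ 0.1097  3.515  -0.3044  0.7158  0.2904  0.2128] [0.535  0.5419 0.3517 0.0489 0.0266 0.0313] [0.5509 0.1258 0.1242] 44.225
```

```bash
python3 -m crank '[{"gripper":0,"travel":[0.5,0.5,1.5],"twist":[0,0,0]},{"gripper":0,"travel":[0.5,0.4,1.4],"twist":[0,0,0]},{"gripper":0,"travel":[0,0,0],"twist":[0,0,0]}]' 20
python3 - <<'E'
from h import *
F=[]
for i in range(10): bot.camera("top");o=bot.get_obs();F.append([*o["wrist_force"],*o["torque"]])
print(np.mean(F,0),np.std(F,0),o["ee_pos"],o["time"],o["grasp_force"],o["opening"])
E
```

```text
time: 44.6
ee_pos: [0.5509, 0.1261, 0.1208]
tcp_rot: [-179.6, 20.0, 176.3]
wrist_force: [-0.4, -3.2, 0.5]
opening: 0.0251
grasp_force: 61.3
[-0.3067 -3.4674 -0.1305 -0.7057  0.3816 -0.2161] [0.3684 0.5177 0.4744 0.0909 0.032  0.0481] [0.5509 0.1265 0.1211] 45.1 61.38386249542236 0.02486820593294531
```

```bash
python3 -m crank '[{"gripper":0,"travel":[0,-0.45,0],"twist":[0,0,0]},{"gripper":0,"travel":[0,0,0],"twist":[0,0,0]}]'
python3 -m crank '[{"gripper":27,"travel":[0,0,0],"twist":[0,0,0]},{"gripper":29,"travel":[0,0,0],"twist":[0,0,0]},{"gripper":34,"travel":[0,0,0],"twist":[0,0,0]},{"gripper":50,"travel":[0,0,0],"twist":[0,0,0]},{"gripper":50,"travel":[0,0,0],"twist":[0,0,0]},{"gripper":50,"travel":[0,0,0],"twist":[0,0,0]}]'
```

```text
time: 45.35
ee_pos: [0.5509, 0.1264, 0.1212]
tcp_rot: [-179.7, 20.0, 176.3]
wrist_force: [0.0, -1.5, -0.5]
opening: 0.0254
grasp_force: 61.3
time: 46.1
ee_pos: [0.551, 0.1262, 0.1212]
tcp_rot: [-179.7, 20.0, 176.3]
wrist_force: [0.8, 0.4, -0.0]
opening: 0.0498
grasp_force: 0.0
```

```bash
python3 -m crank '[{"gripper":50,"travel":[0,0,-15],"twist":[0,0,0]},{"gripper":50,"travel":[0,0,-30],"twist":[0,0,0]},{"gripper":50,"travel":[0,0,-40],"twist":[0,0,0]},{"gripper":50,"travel":[0,0,-45],"twist":[0,0,0]},{"gripper":40,"travel":[40,0,-30],"twist":[0,0,0]},{"gripper":40,"travel":[40,0,0],"twist":[0,0,0]},{"gripper":40,"travel":[0,0,0],"twist":[0,0,0]}]'
python3 - <<'E'
from h import *
T=bot.calibration("top");im=bot.camera("top").astype(int);s=bot.camera("scene");bot.camera("top")
cv2.imwrite("pics/top20.png",im[:,:,::-1].astype(np.uint8));cv2.imwrite("pics/scene20.png",s[:,:,::-1])
v=im.max(2);i0=cv2.imread("pics/top0.png")[:,:,::-1].astype(int);v0=i0.max(2)
for n,V in(("before",v0),("now",v)):
  print(n)
  for y in range(172,196,2): print(y,"".join("%4d"%V[y,x] for x in range(242,292)))
red=lambda I:(I[:,:,0]-I[:,:,1:].max(2)>50)
for I in(i0,im):
  q=np.argwhere(red(I)[170:205,235:295]);print("red",q.mean(0)+[170,235],q.min(0)+[170,235],q.max(0)+[170,235],len(q))
o=bot.get_obs();print(o["ee_pos"],o["tcp_rot"],o["time"],o["q"])
E
```

```text
time: 46.98
ee_pos: [0.4197, 0.1355, 0.2454]
tcp_rot: [-179.8, 20.1, 176.4]
wrist_force: [0.0, 0.5, 0.9]
opening: 0.04
grasp_force: 0.0
before
172  125 119 124 129 129 128 126 126 126 127 127 125 123 123 124 123 121 120 121 119 118 119 117 115 111 111 111 108 108 108 106 103 102  98  96  95  94  96  94  92  90  88  84  83  87  95  99  98 102 110
174  131 125 133 141 139 133 120 114 118 126 131 134 132 132 134 135 133 131 132 136 136 134 132 132 131 132 130 129 129 129 129 129 130 130 129 129 128 131 130 129 128 126 125 124 125 122 114 100  96 112
176  107 120 142 164 178 165 118  89 123 157 174 171 167 163 164 165 164 162 159 155 151 153 157 156 155 151 148 147 147 145 145 146 145 143 143 143 139 141 141 134 135 136 135 136 136 130 114  97  96 111
178   96 117 149 178 193 179 140 127 155 182 187 180 174 174 180 186 181 178 180 183 174 173 179 185 185 177 172 179 185 181 182 185 182 175 174 179 179 181 174 166 173 184 188 183 168 143 121  97  93 107
180   96 118 152 179 194 180 151 158 185 199 200 198 195 195 196 196 195 195 195 195 191 189 187 188 191 186 184 188 190 188 186 186 191 
[... 3478 characters left out ...]
24 127 125 125 122 123 122 127 124 127 128 128 130 132 132 122 106  96 105 111
192  108 122 118 111 104  87 113 150 165 158 134  97 101 112 109 107 107 109 109 106 103 102 104 103 102 100  99 100 102 102 104 104 102 100 100  99 102  98  99  98 100 102 105 116 126 119 101  93 102 106
194  112 121 126 123 123 115 106 102 104 105 106 114 126 129 130 127 128 130 129 130 129 128 128 129 128 128 128 125 126 126 128 125 125 122 122 122 123 122 121 120 119 116 115 120 128 118 100  92 102 108
red [190.1739 250.    ] [188 248] [192 252] 23
red [190.1739 250.    ] [188 248] [192 252] 23
[0.4218 0.1355 0.245 ] [-179.7546   20.065   176.3181] 47.125 [ 24.6896 -28.0013 -15.1429  85.1545  -9.6016  26.9161]
```

The bracket hangs and the pointer is now at top-view column ~276.7 (it was 248.9). The marker tab is at (250.0,190.2).

```bash
python3 - <<'E'
from h import *
T=bot.calibration("top");y=np.radians(-3.7);X=np.array([np.cos(y),np.sin(y),0]);Y=np.array([-np.sin(y),np.cos(y),0])
sy=lambda P:P@Y
pn=[atz(T,q,.055) for q in((277,178),(276.4,186))];pb=[atz(T,q,.055) for q in((248.85,178),(248.9,180))]
mk=atz(T,(250.05,190.2),.096);print("pointer now",pn,[sy(p) for p in pn],"before",[sy(p) for p in pb]);print("marker",mk,sy(mk))
print("move",sy(mk)-sy(pn[1]))
m2=np.array([*mk[:2],.08])
z=np.array([0,0,-1.]);tcp=m2+.052*z; o=bot.get_obs();print("tcp",tcp)
delta([*mk[:2],.17],[180,0,176.3])
S=bot.calibration("scene");print("scene marker pred",proj(S,[[*mk[:2],.096]]),"ptr",proj(S,pn))
s=cv2.imread("pics/scene20.png").astype(int);r=(s[:,:,2]-s[:,:,:2].max(2)>60);q=np.argwhere(r[195:220,235:275]);print(q.mean(0)+[195,235],q.min(0)+[195,235],q.max(0)+[195,235])
E
```

```text
pointer now [array([ 0.6035, -0.1074,  0.055 ]), array([ 0.5725, -0.1046,  0.055 ])] [np.float64(-0.06821355890262132), np.float64(-0.06745453741441905)] before [np.float64(0.04041657219487258), np.float64(0.03979731210027154)]
marker [ 0.5541 -0.003   0.096 ] 0.03276708555847511
move 0.10022162297289416
tcp [ 0.5541 -0.003   0.028 ]
travel [-106.5549 -129.1899  119.3566] twist [-0.0042  0.3502 -0.0004]
scene marker pred [[251.1923 201.8836]] ptr [[257.0495 189.669 ]
 [263.5154 193.1742]]
[206.075 250.75 ] [201 248] [212 254]
```

```bash
python3 -m crank '[{"gripper":40,"travel":[0,-32,0],"twist":[0,0.0875,0]},{"gripper":40,"travel":[0,-32,0],"twist":[0,0.0875,0]},{"gripper":40,"travel":[0,-33,0],"twist":[0,0.0875,0]},{"gripper":40,"travel":[0,-32,0],"twist":[0,0.0875,0]},{"gripper":40,"travel":[0,0,0],"twist":[0,0,0]}]'
python3 - <<'E'
from h import *
delta([.5541,-.003,.13],[180,0,176.3]);print(bot.get_obs()["q"])
E
```

```text
time: 47.75
ee_pos: [0.4143, 0.0045, 0.2437]
tcp_rot: [-179.7, -0.3, 176.0]
wrist_force: [0.2, 0.8, 0.5]
opening: 0.0398
grasp_force: 0.0
travel [-140.504     2.8216  112.9977] twist [-0.005  -0.0047 -0.0054]
[  0.8297 -11.7463  -0.6748 101.3631  -0.2636   4.8382]
```

```bash
python3 -m crank '[{"gripper":40,"travel":[-46.8,1,0],"twist":[0,0,0]},{"gripper":40,"travel":[-46.8,1,0],"twist":[0,0,0]},{"gripper":40,"travel":[-46.8,0.8,20],"twist":[0,0,0]},{"gripper":40,"travel":[0,0,50],"twist":[0,0,0]},{"gripper":40,"travel":[0,0,50],"twist":[0,0,0]},{"gripper":40,"travel":[0,0,35],"twist":[0,0,0]},{"gripper":40,"travel":[0,0,25],"twist":[0,0,0]},{"gripper":40,"travel":[0,0,20],"twist":[0,0,0]},{"gripper":40,"travel":[0,0,11],"twist":[0,0,0]},{"gripper":40,"travel":[0,0,0],"twist":[0,0,0]}]'
python3 -m crank '[{"gripper":0,"travel":[0,0,0],"twist":[0,0,0]},{"gripper":0,"travel":[0,0,0],"twist":[0,0,0]},{"gripper":0,"travel":[0,0,0],"twist":[0,0,0]},{"gripper":0,"travel":[0,0,0],"twist":[0,0,0]}]' 20
```

```text
time: 49.0
ee_pos: [0.5527, -0.0005, 0.0332]
tcp_rot: [-179.7, -0.1, 176.2]
wrist_force: [0.7, 0.7, 0.6]
opening: 0.0401
grasp_force: 0.0
time: 49.5
ee_pos: [0.5535, -0.0008, 0.0347]
tcp_rot: [-179.7, 0.0, 176.2]
wrist_force: [-0.4, -1.0, 6.1]
opening: 0.0135
grasp_force: 25.7
```

```bash
python3 -m crank '[{"gripper":0,"travel":[0,-10,0],"twist":[0,0,0]},{"gripper":0,"travel":[0,-20,0],"twist":[0,0,0]},{"gripper":0,"travel":[0,-25,0],"twist":[0,0,0]},{"gripper":0,"travel":[0,-25,0],"twist":[0,0,0]},{"gripper":0,"travel":[0,-15,0],"twist":[0,0,0]},{"gripper":0,"travel":[0,-6,0],"twist":[0,0,0]},{"gripper":0,"travel":[0,0,0],"twist":[0,0,0]}]'
python3 -m crank '[{"gripper":40,"travel":[0,0,0],"twist":[0,0,0]},{"gripper":40,"travel":[0,0,0],"twist":[0,0,0]},{"gripper":40,"travel":[0,0,0],"twist":[0,0,0]},{"gripper":40,"travel":[0,0,-30],"twist":[0,0,0]},{"gripper":40,"travel":[0,0,-50],"twist":[0,0,0]},{"gripper":40,"travel":[20,0,-50],"twist":[0,0,0]},{"gripper":40,"travel":[60,0,0],"twist":[0,0,0]},{"gripper":40,"travel":[60,0,0],"twist":[0,0,0]},{"gripper":40,"travel":[0,0,0],"twist":[0,0,0]}]'
python3 - <<'E'
from h import *
T=bot.calibration("top");y=np.radians(-3.7);Y=np.array([-np.sin(y),np.cos(y),0])
im=bot.camera("top").astype(int);v=im.max(2);s=bot.camera("scene");cv2.imwrite("pics/top30.png",im[:,:,::-1].astype(np.uint8));cv2.imwrite("pics/scene30.png",s[:,:,::-1])
for r in range(174,198,2): print(r,"".join("%4d"%v[r,x] for x in range(266,290)))
q=np.argwhere((im[:,:,0]-im[:,:,1:].max(2)>50)[170:205,235:295]);c=q.mean(0)+[170,235];print("red",c,len(q))
print((atz(T,(c[1]+.05,c[0]),.096))@Y,atz(T,(276.4,186),.055)@Y,atz(T,(277,178),.055)@Y)
o=bot.get_obs();print(o["ee_pos"],o["time"])
E
```

```text
time: 50.38
ee_pos: [0.5467, -0.1021, 0.0347]
tcp_rot: [-179.7, 0.0, 176.2]
wrist_force: [0.7, -0.2, 6.0]
opening: 0.0133
grasp_force: 25.7
time: 51.5
ee_pos: [0.4039, -0.0914, 0.165]
tcp_rot: [-179.7, 0.0, 176.2]
wrist_force: [0.9, -0.3, -0.4]
opening: 0.0401
grasp_force: 0.0
174  128 126 125 125 125 125 126 126 128 128 125 123 126 127 127 126 124 122 122 121 121 117 110  98
176  152 146 142 143 142 142 141 142 140 131 113 108 117 134 135 131 131 133 131 132 133 126 112  95
178  179 172 167 174 179 177 177 178 174 149 105  83 119 160 167 160 169 179 182 177 162 141 118  95
180  175 173 174 179 184 182 180 182 182 176 151 130 152 174 176 175 183 191 194 184 163 138 117 102
182  130 137 152 160 170 185 193 196 193 189 177 160 177 190 191 194 192 194 194 182 166 139 118 101
184  103 103 107 114 138 171 187 188 188 182 159 154 178 191 195 193 195 192 192 183 160 136 115 100
186   80  78  80  87 108 135 145 147 147 138 119 123 147 161 166 163 160 156 157 150 138 126 112 103
188   69  70  67  74  84  99  92  80  80  84  91 106 122 130 132 133 129 129 129 129 129 120 110 102
190   62  64  64  67  66  62  69 108 148 168 162 132 110 123 125 124 126 127 128 130 129 120 104  97
192   54  53  56  54  51  50  77 120 169 187 183 151 103  98  99  97  98 101 105 114 122 118  98  90
194   66  66  65  68  65  57  69 103 135 154 153 133 111 120 118 119 116 115 115 120 125 117  98  91
196   62  64  63  63  66  67  78  98 106 108 111 115 121 122 125 126 126 129 130 131 127 114  98  94
red [191.6667 274.875 ] 24
-0.06116094334458114 -0.06745453741441905 -0.06821355890262132
[ 0.4068 -0.0918  0.1647] 51.6
```

```bash
python3 - <<'E'
from h import *
S=bot.calibration("scene");T=bot.calibration("top");y=np.radians(-3.7);Y=np.array([-np.sin(y),np.cos(y),0]);X=np.array([np.cos(y),np.sin(y),0])
def red(f,box):
    s=cv2.imread(f).astype(int);r=(s[:,:,2]-s[:,:,:2].max(2)>60);a,b,c,d=box;q=np.argwhere(r[a:b,c:d]);print(f,q.mean(0)+[a,c],q.min(0)+[a,c],q.max(0)+[a,c],len(q));return q.mean(0)+[a,c]
A=red("pics/scene20.png",(195,220,235,275));B=red("pics/scene30.png",(175,215,240,300))
pa,pb=[atz(S,(p[1],p[0]),.078) for p in(A,B)];print(pa@Y,pb@Y,(pa-pb)@Y,(pa-pb)@X)
# pointer in scene30: darkness along dial
v=cv2.imread("pics/scene30.png").max(2).astype(int);v2=cv2.imread("pics/scene20.png").max(2).astype(int)
for f,V in(("20",v2),("30",v)):
  for r in range(184,202): print(f,r,"".join("%4d"%V[r,x] for x in range(246,282)))
print(proj(S,[.5725*0+np.array([.5725,-.1046,.055]),[.6035,-.1074,.055]]))
E
```

```text
pics/scene20.png [206.075 250.75 ] [201 248] [212 254] 40
pics/scene30.png [191.878  267.4878] [186 265] [198 270] 41
0.03509423502189291 -0.06079610590387356 0.09589034092576647 -0.0012380366218618967
20 184  185 187 187 188 189 191 192 193 192 185 169 154 164 170 162 126  79  61  68  75  74  69  59  54  56  53  52  53  56  53  54  51  53  52  51  58
20 185  175 179 179 182 183 184 187 191 184 166 158 169 175 165 135  99  67  65  74  79  73  67  59  54  53  51  53  53  54  54  53  55  52  54  62  83
20 186  174 173 173 175 177 178 180 178 163 155 166 171 165 144 105  76  69  75  75  76  68  60  57  53  51  54  52  54  54  55  52  54  55  69  95 126
20 187  177 176 175 175 176 174 166 152 155 151 147 142 138 117  86  70  75  77  76  72  61  57  53  54  51  50  51  54  54  53  53  56  71 100 135 160
20 188  183 182 178 177 169 155 158 161 154 125  98  90  90  89  79  75  76  77  74  65  56  52  52  52  52  52  53  54  53  52  52  62  95 133 159 171
20 189  187 184 179 171 153 161 171 167 135  90  63  60  67  76  79  75  76  70  66  58  52  51  51  50  53  53  55  55  55  55  62  83 11
[... 3916 characters left out ...]
3 134 128 152 170 165 152 134 121 114 114 138 179
30 198  218 229 233 238 243 237 201 169 159 157 150 140 127 123 123 117 103  93  78  94 113 125 128 123 122 155 167 161 142 127 117 111 110 114 139 176
30 199  236 233 234 240 241 233 190 159 154 151 139 120 109 101 100  98  93  89  79  73  84  92 100 105 146 169 164 143 123 113 111 108 108 121 140 168
30 200  237 239 241 235 214 192 169 155 149 135 119 107  99  97  97  90  89  80  77  77  83  87  91 108 135 151 142 123 113 111 107 109 114 130 155 166
30 201  236 238 235 207 174 159 153 146 130 118 105 100  97  95  90  84  78  75  81  85  94  94  95 101 111 121 119 113 109 108 109 115 127 148 164 173
[[263.508  193.1743]
 [257.0501 189.6654]]
```

Both cameras say the marker moved about 95.5 mm and needs about 5.5 mm more. I regrip at the same place, slide it and let go.

```bash
python3 -m crank '[{"gripper":40,"travel":[-60,0,0],"twist":[0,0,0]},{"gripper":40,"travel":[-60,-0.6,0],"twist":[0,0,0]},{"gripper":40,"travel":[-20,-0.7,45],"twist":[0,0,0]},{"gripper":40,"travel":[0,0,50],"twist":[0,0,0]},{"gripper":40,"travel":[0,0,35],"twist":[0,0,0]},{"gripper":0,"travel":[0,0,0],"twist":[0,0,0]},{"gripper":0,"travel":[0,0,0],"twist":[0,0,0]},{"gripper":0,"travel":[0,0,0],"twist":[0,0,0]},{"gripper":0,"travel":[0,0,0],"twist":[0,0,0]}]' 20
python3 -m crank '[{"gripper":0,"travel":[0,-3,0],"twist":[0,0,0]},{"gripper":0,"travel":[0,-2.5,0],"twist":[0,0,0]},{"gripper":0,"travel":[0,0,0],"twist":[0,0,0]},{"gripper":30,"travel":[0,0,0],"twist":[0,0,0]},{"gripper":30,"travel":[0,0,0],"twist":[0,0,0]},{"gripper":30,"travel":[0,0,-30],"twist":[0,0,0]},{"gripper":30,"travel":[0,0,-50],"twist":[0,0,0]},{"gripper":30,"travel":[30,0,-50],"twist":[0,0,0]},{"gripper":30,"travel":[60,0,0],"twist":[0,0,0]},{"gripper":30,"travel":[60,0,0],"twist":[0,0,0]},{"gripper":30,"travel":[0,0,0],"twist":[0,0,0]}]'
cat > chk.py <<'E'
from h import *
T=bot.calibration("top");S=bot.calibration("scene");y=np.radians(-3.7);Y=np.array([-np.sin(y),np.cos(y),0])
im=bot.camera("top").astype(int);v=im.max(2);s=bot.camera("scene")[:,:,::-1].astype(int)
for r in(178,180,182,186,190,192): print(r,"".join("%4d"%v[r,x] for x in range(268,286)))
q=np.argwhere((im[:,:,0]-im[:,:,1:].max(2)>50)[170:205,235:295]);c=q.mean(0)+[170,235]
r=np.argwhere((s[:,:,2]-s[:,:,:2].max(2)>60)[175:215,240:300]).mean(0)+[175,240]
print("red",c,len(q),(atz(T,(c[1]+.1,c[0]),.096))@Y,"scene",r,atz(S,(r[1],r[0]),.078)@Y-.002,"pointer -.0678");print(bot.get_obs()["time"])
E
python3 chk.py
```

```text
time: 52.72
ee_pos: [0.5464, -0.1027, 0.0337]
tcp_rot: [-179.8, -0.1, 176.2]
wrist_force: [6.3, 0.3, -20.7]
opening: 0.0135
grasp_force: 24.6
time: 54.1
ee_pos: [0.3939, -0.0978, 0.1666]
tcp_rot: [-179.7, 0.2, 176.2]
wrist_force: [1.0, -0.5, 1.3]
opening: 0.0302
grasp_force: 0.0
178  168 176 180 177 176 179 173 150 106  83 120 160 167 161 170 178 183 178
180  179 182 186 182 181 181 183 175 151 129 152 175 176 175 183 190 193 185
182  194 193 195 194 195 195 194 191 176 163 178 191 192 192 193 194 194 183
186   85  91 103 115 132 144 148 138 118 124 150 161 165 165 159 158 158 152
190   65  63  63  64  65  58  86 116 153 165 151 113 113 123 125 127 127 130
192   52  53  52  50  49  65  95 134 172 186 170 129  87  96  99 101 103 114
red [191.6154 276.5   ] 26 -0.06746212694661768 scene [190.6667 268.5714] -0.07057167856588942 pointer -.0678
54.2
```

The marker now reads about −0.0675 (top camera) and −0.0706 (scene camera), against −0.0678 for the pointer. Both are inside the 5 mm tolerance, so I'm handing in.

```bash
python3 -c "
from workcell import bot
print(bot.job_done())"
```

```text
the job is handed in; nothing more can be done
None
```

I handed the job in at about 54 s: the larger bracket hangs by its bore, with the hook sunk about 108 mm, and the red marker is within about 3 mm of the pointer by both cameras. The first grip slipped and dropped the bracket near the left bench edge, so I stood it up and gripped it again, and the hand-in returned no verdict.

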